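# Hang the saddle caul on the neck jig and knock its locking peg home

### The arm

A 6-joint arm with a two-finger parallel gripper is mounted at the origin on the work surface. World frame = base frame: x ahead of the robot, y to its left, z up, the work surface at z = 0. Lengths are in m, angles in degrees, forces in N, time in s.
With the tool pointing down it reaches from about 0.4 to 0.825 m from the base axis. Payload 7 kg.
Tool frame: the origin (TCP) lies midway between the tips of the shut fingers; the grasp point (between the pads) lies 19 mm behind it; z points along the fingers, y is the line along which they close (so a half turn about z gives the same grasp; the last joint's range is limited). The gripper opens to 88 mm and grips with 3 to 60 N. Pads are 19 mm wide; open, the fingers measure 130 mm over their backs; the gripper's body (78 mm by 193 mm) begins 47 mm behind the grasp point.
Start: joints at [91.049, 20.546, 0.682, 0, -70.136, -16.507], TCP at [0.18, 0.651, 0.227] pointing down, gripper open.
Joint ranges: [-176.03, 176.03], [-82.01, 121.73], [-58.28, 71.71], [-173.87, 95.51], [-174.79, -0.11], [-173.66, 173.66]. Speed limits (degrees/s): [136.94, 136.94, 172.46, 180, 180, 180].

### API

Orientations are given as [roll, pitch, yaw] about the fixed x, y, z axes, in that order (R = Rz(yaw) Ry(pitch) Rx(roll)).
In Python, from plant import get_state, optics, order gives the robot as it stands. The module is installed in compiled form; this text tells all that it offers.
- The arm moves only by the tool send_rows, never from a script. Its argument "moves" is a list of rows, each an object with "slide": the shift along the tool's x, y, z as a fraction of full scale, a list of three; "turn": the turn about the tool's z as a fraction of full scale; "gripper": the opening, from 0 (shut) to 1 (fully open). A call has exactly 5 rows; each row is the pose to reach, as a shift and turn from the pose commanded when the call began, along the tool's axes at that moment; what a row does not reach only later rows make up. Full scale, the value 1, is 150 mm for a shift and 90 degrees for a turn. A row lasts 1/12 s, in which the tool goes at most 41.7 mm and 7.16 degrees, less where a joint would pass 70% of its speed; a pose out of reach is approached as far as the arm can. A call with a number of a shift or a turn outside -1 to 1 is refused whole. A call with a gripper value outside its range is refused whole. The fingers move at their own pace and stop on an object; "newtons" is the grip in N (left out, the last holds). Time passes only in rows, so rows that repeat a pose let the fingers close, or fill a call up. It gives the time, the measured TCP pose, the force, the opening and the grip force at its end, in the units of the state.
- get_state(): the state, without advancing time (a new reading comes with each control period).
- optics.capture(name): name is "scene" or "side" or "wrist"; returns a dict with "img" (400x640x3 uint8, red, green, blue), "intrinsics" (3x3 intrinsics, pixels), "origin" and "attitude" of the camera in the world. Camera axes: x right, y down, z forward; pixel columns grow to the right and rows downward; lengths in m; the calibration is good to about 2 mm. A picture is of the moment at which its call begins. There is no depth.
- order.close_job(): hands the job in; it is judged then, once.
Trained networks look in the newest picture that a camera, given by its name, has taken for a name from the list of things; names that differ only in an ending like _2 or _b are one class to them, and where a whole thing is asked for, a point or a joint stands for the part that bears it (a point fixed in the world has none). Each returns a list of dicts, best first, with "p" (0 to 1); they miss things now and then, are a little off and sometimes report something else, mostly with a low value. They report only what shows in the picture. A call takes as long as a camera call. They do not tell look-alikes from the thing itself.
- optics.look_for(camera, name): "location" ([x, y, z] in m, in world coordinates, good to about 4 mm: the middle of the surface that is visible of it).
The state is a dict: "time_s": time; "joints": joint angles; "qd": joint speeds; "joint_torque": joint torques, N m; "tcp_pos": TCP position; "eef_rot": TCP orientation; "contact_force": force on the tool from outside, world axes, zero at the start; "moment": the same for the moment, N m; "gripper_width": finger opening in m; "gripper_force": force on a finger pad.
Only numpy, scipy, OpenCV 4.12 (cv2) and the standard library are available. Lean on these libraries where they do the work, as an engineer would, in place of code of your own. Each camera call takes 0.05 s, during which the arm holds its last target. There are 200 camera calls.

### The job

Set the dark U-shaped saddle caul astride the cross beam of the neck jig, so that it hangs level with its web resting on the beam, and let go of it. Then take the mallet, whose handle is pushed under the tool rack, and knock the jig's sprung locking peg, below the beam, fully down with one or more brisk blows of the mallet's head: do not lean on it slowly and do not touch it with the gripper. Finally stand the mallet on the open bench on the end of its head, as it stood before, and leave the other things on the bench undisturbed.

Things in the scene. Friction and masses are not known exactly. Their poses are not given: they have to be found in the camera images.
- jig: Neck jig, brown wood, fixed. Origin: centre of its base's underside. Base 160 (x) x 190 (y) x 20 mm. Two cheeks 90 (x) x 18 (y) mm, 195 mm high, centred at y = +-80 mm (142 mm free between). A light wooden cross beam runs along y between them: 40 (x) x 40 mm, z = 155 to 195 mm. Open at -x and +x below the beam. The locking peg stands on the base at x = y = 0, right under the beam.
- beam_top (a point): Centre of the beam's top face, 195 mm above the jig's origin; axes as the jig's.
- peg (a joint): Travel of the sprung steel locking peg, m: 0 = up, 0.016 = fully down on its stop; it starts within 3 mm of up. It has a spring and a friction catch: it takes about 5 to 7 N to drive and stays where it is driven.
- peg_top (a point): Centre of the top face of the locking peg's head (steel, round, 26 mm across), 56 mm above the bench when up and 40 mm when fully down. A steel collar 48 mm across, top at 30 mm, surrounds the shank.
- saddle: Saddle caul, dark wood, loose, 0.18 kg: an inverted U on two legs. Origin: centre of its underside, z up. Legs 50 mm wide (y), 10 mm thick, inner faces at x = +-26 mm (to go astride the 40 mm beam); web 72 (x) x 50 (y) mm, z = 45 to 65 mm; on top a grip fin 16 mm thick (x), 46 mm long (y), z = 65 to 101 mm.
- saddle_seat (a point): Centre of the underside of the saddle's web, 45 mm above the saddle's origin; it rests on the beam.
- rack: Tool rack, brown wood, fixed. Origin: centre of its underside; open towards its -y side. A board 220 (x) x 160 (y) mm, underside at z = 78 mm, top at 92 mm, on side walls at x = +-103 mm (14 mm thick); back board at y = +87 mm, 200 mm high. Jars and a box stand on the board, up to 165 mm high, at y above -30 mm.
- mallet: Small wooden mallet, 0.3 kg, standing on the end of its head. Origin: centre of the head's underside (striking face), z up. Head 54 (x) x 50 (y) x 60 (z) mm. Level handle towards -x: x = -27 to -177 mm, 20 mm wide (y), 24 mm high, centre line at z = 35 mm. Centre of mass near x = -13 mm. At the start the handle is under the rack's board, only the head sticks out.
- mallet_grip (a point): Point on the centre line of the mallet's handle, 100 mm behind the head's centre, 35 mm above the striking face.
- glue_bottle: Bystander: white bottle with a cap, 60 mm across, 125 mm high. Origin under its centre.
- varnish_jar: Bystander: amber jar, 64 mm across, 80 mm high. Origin under its centre.
- blue_cup: Bystander: blue cup, 70 mm across, 80 mm high. Origin under its centre.
- offcut: Bystander: light wooden offcut, 30 (x) x 100 (y) x 20 mm. Origin under its centre.
- rosette: Bystander: flat wooden ring with a cross bar, 84 mm across, 8 mm high. Origin under its centre.
- sanding_block: Bystander: cork block, 50 (x) x 90 (y) x 35 mm. Origin under its centre.
- pliers: Bystander: pliers lying flat, about 160 mm long along x, 50 mm wide, 15 mm high. Origin near the joint.
Not all that is in view belongs to the job. What is shaped like the saddle but purple or red is not meant.

How it is judged (in metres and radians):
On the way, in this order (a step that is already met when the one before it is completed fails the run):
1. the saddle hangs astride the beam, its web on the beam, let go (z of saddle_seat in the frame of beam_top between -0.004 and 0.004 m and x of saddle_seat in the frame of beam_top between -0.012 and 0.012 m and y of saddle_seat in the frame of beam_top between -0.05 and 0.05 m and angle between saddle's own z axis and vertical below 0.1 rad and contact force between the fingers and saddle below 0.1 N), for 0.3 s.
2. the mallet strikes the peg: the peg moves down at over 40 mm/s under the mallet (velocity of joint peg above 0.04 m/s and contact force between mallet and peg above 1 N).
At the end, for the whole second after the job is handed in: Saddle still, astride the beam: web within 4 mm of the beam's top, 12 mm across, 50 mm along, tilt under 0.1 rad. Peg down more than 13.5 of its 16 mm. Mallet still, standing on the bench on the end of its head: tilt under 0.1 rad, underside within 8 mm of the bench (z of saddle_seat in the frame of beam_top between -0.004 and 0.004 m and x of saddle_seat in the frame of beam_top between -0.012 and 0.012 m and y of saddle_seat in the frame of beam_top between -0.05 and 0.05 m and angle between each of saddle, mallet's own z axis and vertical below 0.1 rad and linear speed of each of saddle, mallet below 0.03 m/s and value of joint peg above 0.0135 m and height (world z) of mallet between -0.005 and 0.008 m); the robot touches nothing.
It fails at once if the robot itself touches the peg (contact force between any of the fingers, the arm and peg above 0.5 N).
It fails at once if a bystander is moved more than 40 mm or tipped over (distance of any of glue_bottle, varnish_jar, blue_cup, offcut, rosette, sanding_block, pliers from where it was at the start of the episode above 0.04 m or angle between any of glue_bottle, varnish_jar, blue_cup, offcut, rosette, sanding_block, pliers's own z axis and vertical above 0.6 rad).
It also fails if it takes over 72 s, if anything falls off the work surface, if the arm or the gripper's body presses on something with over 40 N, if the wrist force passes 120 N, or if a joint passes its speed limit or range.

## Working session

There is one attempt and no reset: what is moved stays moved. The work goes in short steps, Python scripts to look and compute and a tool call to move; the robot and the scene stay as the last step left them, time stands still between calls to the robot, and variables do not carry over. Pictures are saved under pics/ and viewed, at most 10 in all, crops included, and the job is handed in when it is done.

Besides the shell and the picture viewer there is one more tool, called after "Call:" as name([rows], argument=value, ...), one row to a line, values as JSON. send_rows: Moves the arm, as the interface text tells. Shift numbers are shares of 150 mm and turn numbers shares of 90 degrees, none past 1 either way. Its arguments: {"type":"object","properties":{"moves":{"type":"array"},"newtons":{"type":"number"}},"required":["moves"]}

```bash
mkdir -p pics; python3 - <<'E'
from plant import get_state, optics, order
import cv2, numpy as np
s=get_state(); print({k:np.round(v,3).tolist() for k,v in s.items()})
for c in ["scene","side"]:
    r=optics.capture(c); cv2.imwrite(f"pics/{c}0.png",r["img"][:,:,::-1])
    print(c,np.round(r["origin"],3).tolist(),np.round(r["attitude"],3).tolist(),np.round(r["intrinsics"],1).tolist())
    for n in ["jig","beam_top","peg","saddle","rack","mallet","glue_bottle","varnish_jar","blue_cup","offcut","rosette","sanding_block","pliers"]:
        try: print(n,[(np.round(d["location"],3).tolist(),round(d["p"],2)) for d in optics.look_for(c,n)][:4])
        except Exception as e: print(n,e)
E
```

```text
{'time_s': 0.0, 'joints': [91.051, 20.591, 0.632, -0.021, -70.137, -16.506], 'qd': [-0.008, -0.012, 0.161, 0.11, -0.033, 0.077], 'joint_torque': [-0.001, -58.272, 29.307, 6.998, 0.007, -0.0], 'tcp_pos': [0.18, 0.65, 0.226], 'eef_rot': [179.903, -0.008, -15.463], 'contact_force': [0.023, 0.062, 0.382], 'moment': [0.028, 0.034, -0.021], 'gripper_force': 0.0, 'gripper_width': 0.088}
scene [1.293, 0.484, 0.773] [-125.894, 0.658, 120.234] [[371.1, 0.0, 318.6], [0.0, 371.1, 200.1], [0.0, 0.0, 1.0]]
jig [([0.608, -0.08, 0.064], 0.56)]
beam_top [([0.61, -0.081, 0.062], 0.88)]
peg []
saddle [([0.626, -0.254, 0.059], 0.87), ([0.62, 0.512, 0.066], 0.8), ([0.682, 0.106, 0.064], 0.72)]
rack [([0.585, 0.343, 0.085], 0.8)]
mallet [([0.51, 0.195, 0.057], 0.62)]
glue_bottle [([0.58, -0.383, 0.065], 0.63), ([0.683, 0.106, 0.064], 0.51)]
varnish_jar []
blue_cup [([0.294, 0.264, 0.064], 0.58)]
offcut [([0.375, -0.081, 0.02], 0.71), ([0.796, -0.101, 0.032], 0.47)]
rosette [([0.39, 0.174, 0.01], 0.45)]
sanding_block [([0.796, -0.103, 0.035], 0.97), ([0.375, -0.079, 0.021], 0.2)]
pliers [([0.762, 0.213, 0.
[... 162 characters left out ...]
 ([0.756, 0.198, 0.012], 0.42)]
beam_top [([0.576, -0.139, 0.1], 0.61)]
peg []
saddle [([0.663, 0.068, 0.068], 0.87), ([0.605, -0.281, 0.071], 0.78), ([0.639, 0.509, 0.052], 0.42)]
rack [([0.502, 0.328, 0.124], 0.62), ([0.418, 0.181, 0.011], 0.44)]
mallet [([0.482, 0.175, 0.051], 0.94), ([0.38, -0.098, 0.017], 0.56)]
glue_bottle [([0.558, -0.413, 0.086], 0.56)]
varnish_jar [([0.46, -0.319, 0.081], 0.71), ([0.558, -0.412, 0.086], 0.49)]
blue_cup [([0.31, 0.249, 0.055], 0.79), ([0.753, 0.2, 0.012], 0.58)]
offcut [([0.382, -0.097, 0.02], 0.68)]
rosette [([0.418, 0.18, 0.01], 0.81)]
sanding_block [([0.781, -0.119, 0.033], 0.78)]
pliers [([0.755, 0.2, 0.012], 0.55), ([0.56, -0.413, 0.083], 0.16)]
```

View pics/scene0.png

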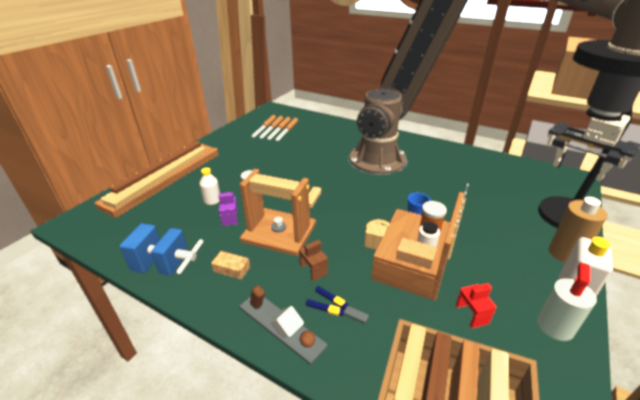

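View pics/side0.png

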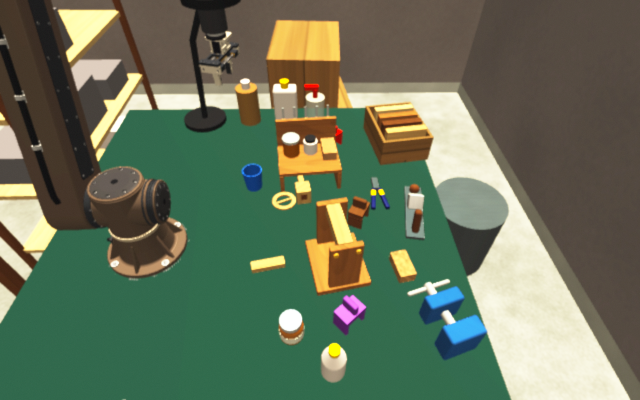

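Scene view: dark saddle at about (314,258), jig (280,215), mallet head (377,233). Side view: saddle (359,212), jig (338,250), mallet head (303,190). The purple saddle at side (349,312) and the red one behind the rack are decoys.

Call:
send_rows([
  {"slide": [0.12, 0.1, -0.2], "turn": 0, "gripper": 1},
  {"slide": [0.24, 0.2, -0.4], "turn": 0, "gripper": 1},
  {"slide": [0.36, 0.3, -0.6], "turn": 0, "gripper": 1},
  {"slide": [0.48, 0.4, -0.8], "turn": 0, "gripper": 1},
  {"slide": [0.6, 0.5, -1], "turn": 0, "gripper": 1},
])

```text
time_s: 1.82
tcp_pos: [0.2471, 0.5531, 0.3781]
eef_rot: [-180.0, -0.0, -15.4]
contact_force: [-0.4, 1.1, -0.6]
gripper_width: 0.0875
gripper_force: 0.0
```

Call:
send_rows([
  {"slide": [0.2, 0.16, 0], "turn": 0, "gripper": 1},
  {"slide": [0.4, 0.32, 0], "turn": 0, "gripper": 1},
  {"slide": [0.6, 0.48, 0], "turn": 0, "gripper": 1},
  {"slide": [0.8, 0.64, 0], "turn": 0, "gripper": 1},
  {"slide": [1, 0.8, 0], "turn": 0, "gripper": 1},
])

```text
time_s: 2.23
tcp_pos: [0.3599, 0.3969, 0.377]
eef_rot: [-180.0, -0.0, -15.4]
contact_force: [1.5, -0.3, 0.7]
gripper_width: 0.0878
gripper_force: 0.0
```

Call:
send_rows([
  {"slide": [0.2, 0.16, 0], "turn": 0, "gripper": 1},
  {"slide": [0.4, 0.32, 0], "turn": 0, "gripper": 1},
  {"slide": [0.6, 0.48, 0], "turn": 0, "gripper": 1},
  {"slide": [0.8, 0.64, 0], "turn": 0, "gripper": 1},
  {"slide": [1, 0.8, 0], "turn": 0, "gripper": 1},
])

```text
time_s: 2.65
tcp_pos: [0.4725, 0.2412, 0.377]
eef_rot: [-180.0, -0.0, -15.4]
contact_force: [0.9, 0.3, -0.2]
gripper_width: 0.088
gripper_force: 0.0
```

Call:
send_rows([
  {"slide": [0.2, 0.16, 0], "turn": 0, "gripper": 1},
  {"slide": [0.4, 0.32, 0], "turn": 0, "gripper": 1},
  {"slide": [0.6, 0.48, 0], "turn": 0, "gripper": 1},
  {"slide": [0.8, 0.64, 0], "turn": 0, "gripper": 1},
  {"slide": [1, 0.8, 0], "turn": 0, "gripper": 1},
])

```text
time_s: 3.07
tcp_pos: [0.5852, 0.0856, 0.3769]
eef_rot: [-180.0, -0.0, -15.5]
contact_force: [0.5, 1.3, -0.1]
gripper_width: 0.0873
gripper_force: 0.0
```

```bash
python3 - <<'E'
from plant import get_state, optics, order
import cv2, numpy as np, pickle
s=get_state(); print(s["time_s"],s["tcp_pos"],s["eef_rot"])
D={}
for c in ["scene","side","wrist"]:
    r=optics.capture(c); D[c]=r
r=D["wrist"];print(np.round(r["origin"],3).tolist(),np.round(r["attitude"],2).tolist(),np.round(r["intrinsics"],1).tolist())
pickle.dump(D,open("w1.pkl","wb"))
cv2.imwrite("pics/w1.png",cv2.resize(r["img"][:,:,::-1],(800,500),interpolation=cv2.INTER_CUBIC))
for n in ["saddle","beam_top","peg","mallet","rack"]:
  print(n,[(np.round(d["location"],3).tolist(),round(d["p"],2)) for d in optics.look_for("wrist",n)][:4])
E
```

```text
3.0667 [0.5852196  0.08556471 0.37688188] [-1.79973375e+02 -2.86538939e-02 -1.54545852e+01]
[0.666, 0.062, 0.533] [162.49, -0.15, -105.73] [[315.2, 0.0, 313.9], [0.0, 315.2, 203.4], [0.0, 0.0, 1.0]]
saddle [([0.676, 0.089, 0.065], 0.74), ([0.619, -0.265, 0.061], 0.71), ([0.62, 0.502, 0.063], 0.56)]
beam_top [([0.604, -0.093, 0.174], 0.72)]
peg [([0.592, -0.085, 0.049], 0.63)]
mallet [([0.489, 0.2, 0.064], 0.64)]
rack [([0.579, 0.322, 0.093], 0.84)]
```

View pics/w1.png

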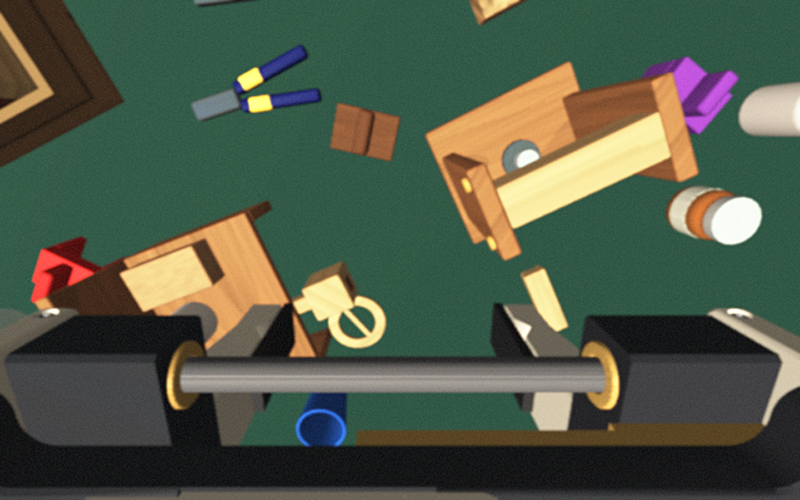

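Wrist view (800x500 scale): saddle at (365,132), its fin running nearly vertical. The jig's beam runs from (500,207) to (668,135), with the peg at (522,155). The mallet head is at (330,290), next to the rosette at (357,320).

```bash
python3 - <<'E'
import cv2, numpy as np, pickle
r=pickle.load(open("w1.pkl","rb"))["wrist"]["img"][:,:,::-1]
c=np.zeros((600,800,3),np.uint8)
def put(x,y,w,h,s,X,Y):
    a=cv2.resize(r[y:y+h,x:x+w],None,fx=s,fy=s,interpolation=cv2.INTER_LINEAR); c[Y:Y+h*s,X:X+w*s]=a
put(335,40,235,180,2,0,0)
put(255,72,75,64,4,490,0)
put(220,150,140,90,2,490,280)
put(220,200,110,56,4,0,370)
cv2.imwrite("pics/c1.png",c)
E
```

```text
(no output)
```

View pics/c1.png

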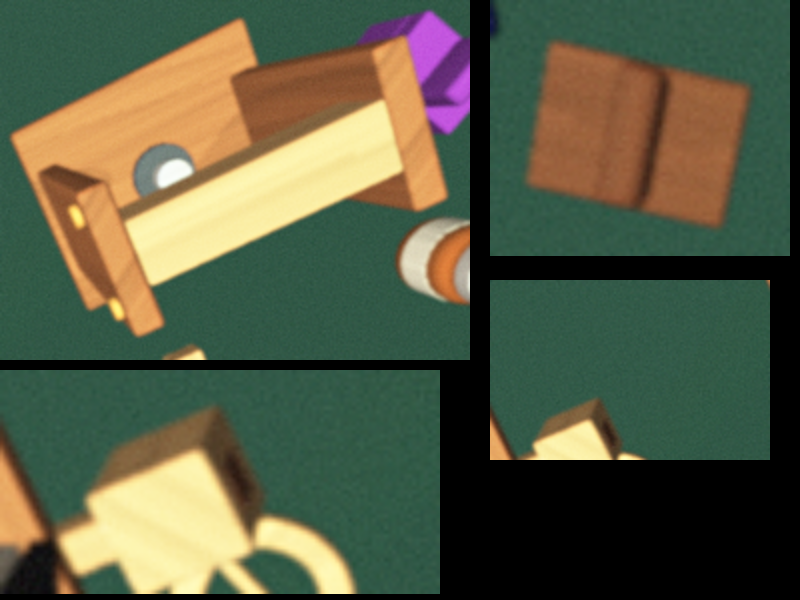

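Crop shows clear corners: cheek and beam tops, saddle web top with its long side horizontal, and the mallet head top with its handle pointing left-down. Next I fit poses from these corners.

```bash
cat > fit.py <<'E'
import numpy as np
from scipy.optimize import least_squares
from scipy.spatial.transform import Rotation as R
def proj(cam,P):
    Rc=R.from_euler("xyz",cam["attitude"],degrees=True).as_matrix()
    p=(np.asarray(P)-cam["origin"])@Rc; p=p@np.array(cam["intrinsics"]).T
    return p[:,:2]/p[:,2:]
def fit(views,x0,freez=False):
    """views: list of (cam, model mm Nx3, pixels Nx2); x0=[x,y,yawdeg,z]"""
    def res(q):
        z=q[3] if freez else 0
        M=R.from_euler("z",q[2],degrees=True).as_matrix()
        return np.concatenate([(proj(c,np.array(m)/1000@M.T+[q[0],q[1],z])-np.array(u)).ravel() for c,m,u in views])
    s=least_squares(res,list(x0)+[0] if freez else x0,x_scale=[.01,.01,1]+([.01] if freez else []))
    return np.round(s.x,4), round(float(np.sqrt(np.mean(s.fun**2))),2)
E
python3 - <<'E'
import pickle, numpy as np
from fit import *
D=pickle.load(open("w1.pkl","rb"));w=D["wrist"]
jm=[(45,-71,195),(45,-89,195),(-45,-89,195),(-45,-71,195),(45,71,195),(-45,71,195),(-45,89,195),(20,71,195),(-20,71,195),(20,-71,195),(-20,-71,195),(80,95,20),(80,-95,20)]
ju=np.array([(373,50),(405,37),(447,197),(416,210),(105,182),(163,323),(137,336),(122,218),(150,285),(383,99),(404,170),(12,135),(242,18)])/2+[335,40]
sm=[(-36,25,65),(36,25,65),(36,-25,65),(-36,-25,65)]
su=(np.array([(550,42),(750,88),(722,228),(527,185)])-[490,0])/4+[255,72]
mm=[(-27,25,60),(27,25,60),(27,-25,60),(27,25,0),(27,-25,0)]
mu=(np.array([(87,495),(203,449),(255,550),(215,407),(262,495)])-[0,370])/4+[220,200]
for n,m,u,x in (("jig",jm,ju,[.6,-.09,0]),("saddle",sm,su,[.67,.09,-90]),("mallet",mm,mu,[.49,.19,-60])):
    u=u-.25
    print(n,fit([(w,m,u)],x),fit([(w,m,u)],x,True))
E
```

```text
jig (array([ 0.589 , -0.0838, 10.2619]), 1.14) (array([ 5.88200e-01, -8.57000e-02,  1.03167e+01, -4.00000e-03]), 0.92)
saddle (array([ 6.711000e-01,  9.190000e-02, -1.178246e+02]), 0.32) (array([ 6.712000e-01,  9.230000e-02, -1.178344e+02, -6.300000e-03]), 0.14)
mallet (array([  0.4867,   0.1992, -82.7112]), 0.89) (array([ 4.77500e-01,  2.05800e-01, -8.24131e+01, -2.65000e-02]), 0.47)
```

Call:
send_rows([
  {"slide": [0.11, -0.04, 0.2], "turn": 0.03, "gripper": 1},
  {"slide": [0.22, -0.08, 0.4], "turn": 0.06, "gripper": 1},
  {"slide": [0.33, -0.12, 0.6], "turn": 0.09, "gripper": 1},
  {"slide": [0.44, -0.16, 0.8], "turn": 0.12, "gripper": 1},
  {"slide": [0.54, -0.19, 1], "turn": 0.137, "gripper": 1},
])

```text
time_s: 3.88
tcp_pos: [0.6705, 0.0949, 0.2257]
eef_rot: [-179.9, -0.0, -27.8]
contact_force: [-0.4, 0.8, 0.1]
gripper_width: 0.0876
gripper_force: 0.0
```

```bash
python3 - <<'E'
from plant import get_state, optics, order
import cv2, numpy as np, pickle
s=get_state(); print(s["time_s"],s["tcp_pos"],s["eef_rot"],s["joints"])
r=optics.capture("wrist"); pickle.dump(r,open("w2.pkl","wb"))
print(np.round(r["origin"],3))
for d in optics.look_for("wrist","saddle"): print(d)
cv2.imwrite("pics/w2.png",r["img"][:,:,::-1])
from fit import proj
sp=np.array([.671,.092,0]);a=np.radians(-117.8)
M=np.array([[np.cos(a),-np.sin(a)],[np.sin(a),np.cos(a)]])
for p in [(-36,25,65),(36,25,65),(36,-25,65),(-36,-25,65),(8,23,101),(-8,23,101),(8,-23,101),(-8,-23,101)]:
    P=np.r_[M@np.array(p[:2])/1e3+sp[:2],p[2]/1e3]; print(p,proj(r,[P]).round(1))
E
```

```text
3.8833 [0.67052405 0.09489563 0.2257329 ] [-1.79947674e+02 -3.90357835e-02 -2.78087087e+01] [ 2.45072634e+01  2.07426948e+01  8.65400751e-01 -1.16419298e-03
 -7.00574328e+01  3.76844421e+01]
[0.743 0.057 0.383]
{'location': [0.6797, 0.0878, 0.0668], 'p': 0.73}
(-36, 25, 65) [[281.2 161.1]]
(36, 25, 65) [[352.1 161.1]]
(36, -25, 65) [[350.4 207.8]]
(-36, -25, 65) [[282.7 207.8]]
(8, 23, 101) [[325.8 170. ]]
(-8, 23, 101) [[308.2 170. ]]
(8, -23, 101) [[325.3 217.6]]
(-8, -23, 101) [[308.5 217.6]]
```

View pics/w2.png

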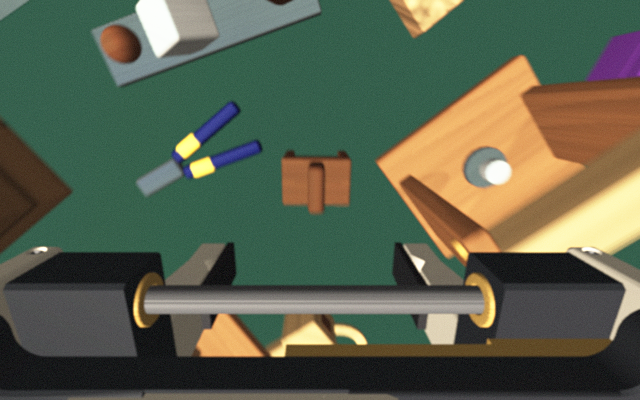

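The saddle is centred in view with web corners at about (283,156) and (351,206), within 2 px of the prediction. Descending to grasp the fin.

Call:
send_rows([
  {"slide": [0.01, 0.016, 0.2], "turn": 0, "gripper": 1},
  {"slide": [0.01, 0.016, 0.4], "turn": 0, "gripper": 1},
  {"slide": [0.01, 0.016, 0.6], "turn": 0, "gripper": 1},
  {"slide": [0.01, 0.016, 0.8], "turn": 0, "gripper": 1},
  {"slide": [0.01, 0.016, 0.95], "turn": 0, "gripper": 1},
])

```text
time_s: 4.4
tcp_pos: [0.6695, 0.0916, 0.0833]
eef_rot: [-180.0, 0.0, -27.7]
contact_force: [-0.4, 0.3, -0.0]
gripper_width: 0.0875
gripper_force: 0.0
```

Call:
send_rows([
  {"slide": [0, 0, 0.05], "turn": 0, "gripper": 1},
  {"slide": [0, 0, 0.09], "turn": 0, "gripper": 0.6},
  {"slide": [0, 0, 0.09], "turn": 0, "gripper": 0},
  {"slide": [0, 0, 0.09], "turn": 0, "gripper": 0},
  {"slide": [0, 0, 0.09], "turn": 0, "gripper": 0},
], newtons=25)

```text
time_s: 4.82
tcp_pos: [0.6714, 0.091, 0.0727]
eef_rot: [-179.9, -0.1, -27.8]
contact_force: [0.7, 0.6, 0.7]
gripper_width: 0.0666
gripper_force: 0.0
```

Call:
send_rows([
  {"slide": [0, 0, 0], "turn": 0, "gripper": 0},
  {"slide": [0, 0, 0], "turn": 0, "gripper": 0},
  {"slide": [0, 0, 0], "turn": 0, "gripper": 0},
  {"slide": [0, 0, 0], "turn": 0, "gripper": 0},
  {"slide": [0, 0, 0], "turn": 0, "gripper": 0},
])

```text
time_s: 5.23
tcp_pos: [0.6705, 0.0904, 0.0708]
eef_rot: [-180.0, -0.0, -27.8]
contact_force: [0.7, 0.3, -0.3]
gripper_width: 0.0331
gripper_force: 0.0
```

Call:
send_rows([
  {"slide": [0, 0, 0], "turn": 0, "gripper": 0},
  {"slide": [0, 0, 0], "turn": 0, "gripper": 0},
  {"slide": [0, 0, 0], "turn": 0, "gripper": 0},
  {"slide": [0, 0, 0], "turn": 0, "gripper": 0},
  {"slide": [0, 0, 0], "turn": 0, "gripper": 0},
])

```text
time_s: 5.65
tcp_pos: [0.6702, 0.0905, 0.0703]
eef_rot: [180.0, 0.0, -27.8]
contact_force: [0.8, 1.8, -2.1]
gripper_width: 0.0161
gripper_force: 25.0
```

Call:
send_rows([
  {"slide": [0, 0, -0.1], "turn": 0, "gripper": 0},
  {"slide": [0, 0, -0.3], "turn": 0, "gripper": 0},
  {"slide": [0, 0, -0.5], "turn": 0, "gripper": 0},
  {"slide": [0, 0, -0.75], "turn": 0, "gripper": 0},
  {"slide": [0, 0, -1], "turn": 0, "gripper": 0},
])

```text
time_s: 6.07
tcp_pos: [0.6692, 0.0901, 0.221]
eef_rot: [179.9, 0.1, -27.8]
contact_force: [1.8, -0.2, -1.3]
gripper_width: 0.0157
gripper_force: 25.0
```

Call:
send_rows([
  {"slide": [0, 0.05, -0.2], "turn": 0, "gripper": 0},
  {"slide": [0, 0.15, -0.4], "turn": 0, "gripper": 0},
  {"slide": [0, 0.3, -0.55], "turn": 0, "gripper": 0},
  {"slide": [0, 0.45, -0.55], "turn": 0, "gripper": 0},
  {"slide": [0, 0.6, -0.55], "turn": 0, "gripper": 0},
])

```text
time_s: 6.48
tcp_pos: [0.6281, 0.0102, 0.3046]
eef_rot: [-179.9, -0.1, -27.8]
contact_force: [-0.4, 0.4, -2.9]
gripper_width: 0.0158
gripper_force: 25.0
```

Call:
send_rows([
  {"slide": [0.013, 0.14, 0], "turn": 0.07, "gripper": 0},
  {"slide": [0.026, 0.28, 0], "turn": 0.14, "gripper": 0},
  {"slide": [0.04, 0.42, 0], "turn": 0.21, "gripper": 0},
  {"slide": [0.053, 0.56, 0], "turn": 0.28, "gripper": 0},
  {"slide": [0.066, 0.684, 0], "turn": 0.35, "gripper": 0},
])

```text
time_s: 6.9
tcp_pos: [0.5881, -0.0857, 0.3026]
eef_rot: [179.9, 0.0, -59.6]
contact_force: [-0.0, 0.8, -2.7]
gripper_width: 0.0157
gripper_force: 25.0
```

Call:
send_rows([
  {"slide": [0, 0, 0], "turn": 0.07, "gripper": 0},
  {"slide": [0, 0, 0], "turn": 0.14, "gripper": 0},
  {"slide": [0, 0, 0], "turn": 0.2, "gripper": 0},
  {"slide": [0, 0, 0], "turn": 0.227, "gripper": 0},
  {"slide": [0, 0, 0], "turn": 0.227, "gripper": 0},
])

```text
time_s: 7.32
tcp_pos: [0.5887, -0.0847, 0.3025]
eef_rot: [179.9, 0.0, -79.8]
contact_force: [-0.1, -0.9, -2.5]
gripper_width: 0.0159
gripper_force: 25.0
```

```bash
python3 - <<'E'
from plant import get_state, optics, order
import cv2, numpy as np, pickle
s=get_state(); print(s["time_s"],s["tcp_pos"],s["eef_rot"],s["joints"])
D={c:optics.capture(c) for c in ["wrist","scene","side"]}; pickle.dump(D,open("w3.pkl","wb"))
print(np.round(D["wrist"]["origin"],3))
c=np.zeros((600,800,3),np.uint8)
c[:400,:640]=D["wrist"]["img"][:,:,::-1]
def put(n,x,y,w,h,k,X,Y):
    a=cv2.resize(D[n]["img"][y:y+h,x:x+w,::-1],None,fx=k,fy=k); c[Y:Y+h*k,X:X+w*k]=a
put("scene",230,150,100,100,4,0,200);put("side",290,190,100,100,4,400,200)
cv2.imwrite("pics/w3.png",c)
E
```

```text
7.3167 [ 0.58870416 -0.08473474  0.30253203] [ 1.79929116e+02  1.83607205e-02 -7.98491508e+01] [ 1.06095053e+01  1.08199115e+01 -2.78731783e+00 -1.94683549e-02
 -7.64635064e+01 -4.54076166e-01]
[ 0.604 -0.165  0.46 ]
```

View pics/w3.png

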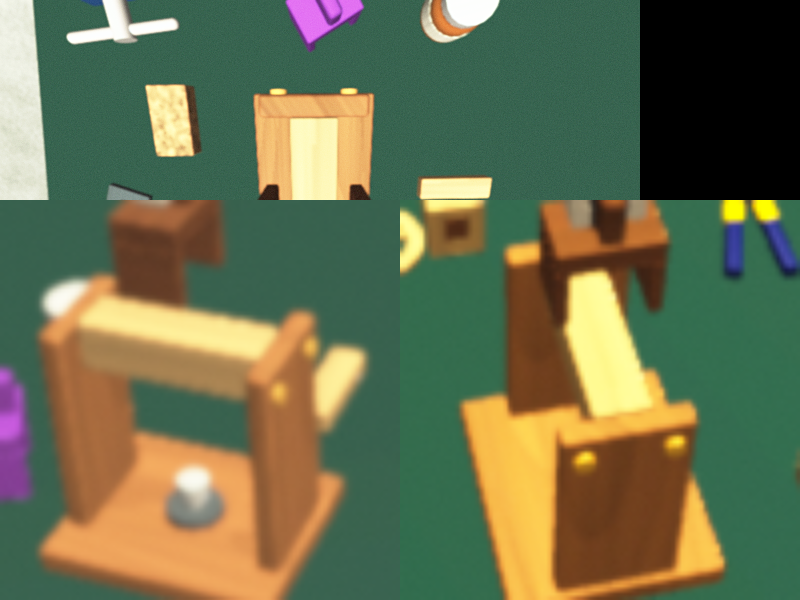

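Wrist view: beam cols 290–338 (centre 314, equal to the principal point), cheek 254–373, and the beam edges are vertical. The saddle is centred and aligned, so I lower it.

Call:
send_rows([
  {"slide": [0, 0, 0.12], "turn": 0, "gripper": 0},
  {"slide": [0, 0, 0.24], "turn": 0, "gripper": 0},
  {"slide": [0, 0, 0.36], "turn": 0, "gripper": 0},
  {"slide": [0, 0, 0.45], "turn": 0, "gripper": 0},
  {"slide": [0, 0, 0.5], "turn": 0, "gripper": 0},
])

```text
time_s: 7.88
tcp_pos: [0.5883, -0.0845, 0.226]
eef_rot: [179.8, 0.0, -79.7]
contact_force: [-0.0, -1.1, -3.0]
gripper_width: 0.0159
gripper_force: 25.0
```

Call:
send_rows([
  {"slide": [0, 0, 0.02], "turn": 0, "gripper": 0},
  {"slide": [0, 0, 0.03], "turn": 0, "gripper": 0},
  {"slide": [0, 0, 0.04], "turn": 0, "gripper": 0},
  {"slide": [0, 0, 0.045], "turn": 0, "gripper": 0},
  {"slide": [0, 0, 0.045], "turn": 0, "gripper": 0},
])

```text
time_s: 8.3
tcp_pos: [0.5896, -0.0846, 0.2219]
eef_rot: [-179.9, -0.0, -79.7]
contact_force: [0.5, -0.6, -2.4]
gripper_width: 0.0156
gripper_force: 25.0
```

Call:
send_rows([
  {"slide": [0, 0, 0.005], "turn": 0, "gripper": 0},
  {"slide": [0, 0, 0.01], "turn": 0, "gripper": 0},
  {"slide": [0, 0, 0.015], "turn": 0, "gripper": 0},
  {"slide": [0, 0, 0.015], "turn": 0, "gripper": 0},
  {"slide": [0, 0, 0.015], "turn": 0, "gripper": 0},
])

```text
time_s: 8.72
tcp_pos: [0.5896, -0.0846, 0.2202]
eef_rot: [-179.9, -0.0, -79.7]
contact_force: [-2.6, 2.3, 6.0]
gripper_width: 0.016
gripper_force: 25.0
```

Call:
send_rows([
  {"slide": [0, 0, 0], "turn": 0, "gripper": 0.5},
  {"slide": [0, 0, 0], "turn": 0, "gripper": 0.5},
  {"slide": [0, 0, 0], "turn": 0, "gripper": 0.5},
  {"slide": [0, 0, 0], "turn": 0, "gripper": 0.5},
  {"slide": [0, 0, 0], "turn": 0, "gripper": 0.5},
])

```text
time_s: 9.13
tcp_pos: [0.5893, -0.0846, 0.2189]
eef_rot: [180.0, -0.0, -79.7]
contact_force: [0.2, 0.6, -0.3]
gripper_width: 0.0422
gripper_force: 0.0
```

Call:
send_rows([
  {"slide": [0, 0, -0.1], "turn": 0, "gripper": 0.5},
  {"slide": [0, 0, -0.25], "turn": 0, "gripper": 1},
  {"slide": [0, 0, -0.5], "turn": 0, "gripper": 1},
  {"slide": [0, 0, -0.75], "turn": 0, "gripper": 1},
  {"slide": [0, 0, -1], "turn": 0, "gripper": 1},
])

```text
time_s: 9.55
tcp_pos: [0.5889, -0.0847, 0.3706]
eef_rot: [180.0, -0.0, -79.7]
contact_force: [1.5, -0.0, 0.7]
gripper_width: 0.0652
gripper_force: 0.0
```

```bash
python3 - <<'E'
from plant import get_state, optics, order
import cv2, numpy as np, pickle
s=get_state(); print(s["time_s"],s["tcp_pos"],s["eef_rot"],s["gripper_width"])
D={c:optics.capture(c) for c in ["wrist","scene","side"]}; pickle.dump(D,open("w4.pkl","wb"))
for c in D:
  for n in ["saddle","mallet"]:
    print(c,n,[(np.round(d["location"],3).tolist(),round(d["p"],2)) for d in optics.look_for(c,n)][:3])
c=np.zeros((600,800,3),np.uint8)
def put(n,x,y,w,h,k,X,Y):
    a=cv2.resize(D[n]["img"][y:y+h,x:x+w,::-1],None,fx=k,fy=k); c[Y:Y+h*k,X:X+w*k]=a
put("scene",230,140,100,75,4,0,0);put("side",290,180,100,75,4,400,0)
put("scene",340,190,100,75,4,0,300);put("side",260,145,100,75,4,400,300)
cv2.imwrite("pics/w4.png",c)
E
```

```text
9.55 [ 0.58890955 -0.08471644  0.37061283] [ 1.79967643e+02 -8.39036088e-03 -7.97177835e+01] 0.06522155275724068
wrist saddle [([0.587, -0.108, 0.19], 0.65), ([0.615, -0.267, 0.061], 0.62), ([0.594, -0.092, 0.215], 0.6)]
wrist mallet [([0.487, 0.2, 0.064], 0.93)]
scene saddle [([0.614, -0.073, 0.212], 0.68), ([0.62, 0.515, 0.064], 0.59), ([0.628, -0.255, 0.059], 0.58)]
scene mallet [([0.508, 0.197, 0.055], 0.73)]
side saddle [([0.586, -0.103, 0.221], 0.63), ([0.604, -0.281, 0.066], 0.57)]
side mallet [([0.483, 0.18, 0.051], 0.53)]
```

View pics/w4.png

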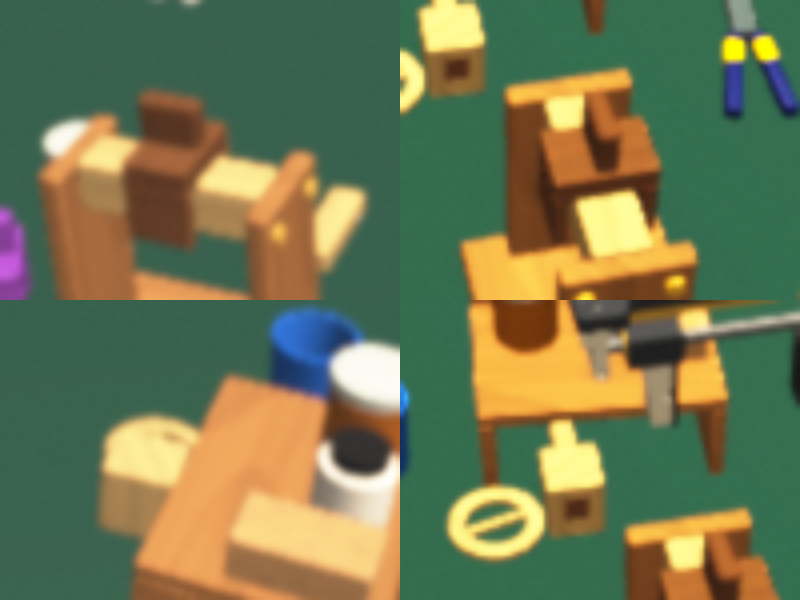

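The saddle sits level astride the beam. In the lower right crop the mallet head front face is at (548,480)–(605,531), with the rosette just left of it. I refine the mallet pose from both views.

```bash
python3 - <<'E'
import pickle
from fit import *
w=pickle.load(open("w1.pkl","rb"))["wrist"];sd=pickle.load(open("w4.pkl","rb"))["side"]
mm=[(-27,25,60),(27,25,60),(27,-25,60),(27,25,0),(27,-25,0)]
mu=(np.array([(87,495),(203,449),(255,550),(215,407),(262,495)])-[0,370])/4+[220,200]-.3
m2=[(27,-25,60),(27,25,60),(27,-25,0),(27,25,0),(-27,-25,60),(-27,25,60)]
u2=(np.array([(548,480),(603,474),(553,536),(605,531),(541,452),(597,444)])-[400,300])/4+[260,145]-.3
x=[.487,.199,-82]
print(fit([(sd,m2,u2)],x)); V=[(w,mm,mu),(sd,m2,u2)]
print(fit(V,x),fit(V,x,True))
E
```

```text
(array([  0.4877,   0.2013, -82.0643]), 1.01)
(array([  0.487 ,   0.1995, -82.7147]), 0.99) (array([ 4.87300e-01,  1.99100e-01, -8.26715e+01,  1.10000e-03]), 0.99)
```

Call:
send_rows([
  {"slide": [-0.2, 0.03, 0], "turn": 0.007, "gripper": 1},
  {"slide": [-0.4, 0.06, 0], "turn": 0.014, "gripper": 1},
  {"slide": [-0.6, 0.1, 0], "turn": 0.02, "gripper": 1},
  {"slide": [-0.8, 0.13, 0], "turn": 0.027, "gripper": 1},
  {"slide": [-1, 0.165, 0], "turn": 0.033, "gripper": 1},
])

```text
time_s: 10.42
tcp_pos: [0.5374, 0.0596, 0.3682]
eef_rot: [179.9, -0.0, -82.7]
contact_force: [0.3, 0.1, 0.6]
gripper_width: 0.0879
gripper_force: 0.0
```

Call:
send_rows([
  {"slide": [-0.2, 0.03, 0.1], "turn": 0, "gripper": 1},
  {"slide": [-0.4, 0.06, 0.2], "turn": 0, "gripper": 1},
  {"slide": [-0.6, 0.07, 0.4], "turn": 0, "gripper": 1},
  {"slide": [-0.8, 0.09, 0.6], "turn": 0, "gripper": 1},
  {"slide": [-0.99, 0.11, 0.8], "turn": 0, "gripper": 1},
])

```text
time_s: 10.83
tcp_pos: [0.5024, 0.204, 0.2488]
eef_rot: [-180.0, 0.0, -82.7]
contact_force: [0.8, 0.2, -0.1]
gripper_width: 0.0875
gripper_force: 0.0
```

```bash
python3 - <<'E'
from plant import get_state, optics
import numpy as np
s=get_state(); print(s["time_s"],s["tcp_pos"],s["eef_rot"],s["gripper_width"])
a=np.radians(s["eef_rot"][2]); d=np.array([.487,.1995])-s["tcp_pos"][:2]
print("tool x,y units",(d@[np.cos(a),np.sin(a)])/.15,(d@[np.sin(a),-np.cos(a)])/.15,(s["tcp_pos"][2]-.034)/.15)
E
```

```text
10.8333 [0.50235176 0.20403286 0.2487849 ] [-1.79984230e+02  8.73208513e-03 -8.26761336e+01] 0.08750965276215225
tool x,y units 0.016925799790131445 0.10536234123044816 1.4318993324170743
```

Call:
send_rows([
  {"slide": [0.005, 0.035, 0.2], "turn": 0, "gripper": 1},
  {"slide": [0.01, 0.07, 0.4], "turn": 0, "gripper": 1},
  {"slide": [0.017, 0.105, 0.6], "turn": 0, "gripper": 1},
  {"slide": [0.017, 0.105, 0.8], "turn": 0, "gripper": 1},
  {"slide": [0.017, 0.105, 0.95], "turn": 0, "gripper": 1},
])

```text
time_s: 11.25
tcp_pos: [0.4863, 0.1973, 0.1048]
eef_rot: [179.8, -0.1, -82.7]
contact_force: [0.0, 0.3, 0.2]
gripper_width: 0.0876
gripper_force: 0.0
```

Call:
send_rows([
  {"slide": [0, 0, 0.15], "turn": 0, "gripper": 1},
  {"slide": [0, 0, 0.3], "turn": 0, "gripper": 1},
  {"slide": [0, 0, 0.42], "turn": 0, "gripper": 1},
  {"slide": [0, 0, 0.48], "turn": 0, "gripper": 1},
  {"slide": [0, 0, 0.48], "turn": 0, "gripper": 0.8},
], newtons=40)

```text
time_s: 11.67
tcp_pos: [0.4864, 0.197, 0.0333]
eef_rot: [179.8, -0.2, -82.7]
contact_force: [-0.3, 0.2, -0.5]
gripper_width: 0.0845
gripper_force: 0.0
```

Call:
send_rows([
  {"slide": [0, 0, 0], "turn": 0, "gripper": 0.3},
  {"slide": [0, 0, 0], "turn": 0, "gripper": 0.3},
  {"slide": [0, 0, 0], "turn": 0, "gripper": 0.3},
  {"slide": [0, 0, 0], "turn": 0, "gripper": 0.3},
  {"slide": [0, 0, 0], "turn": 0, "gripper": 0.3},
])

```text
time_s: 12.08
tcp_pos: [0.4882, 0.1985, 0.0365]
eef_rot: [-179.9, 0.0, -82.7]
contact_force: [-4.2, 1.0, 4.8]
gripper_width: 0.0531
gripper_force: 2.9
```

Call:
send_rows([
  {"slide": [0, 0, 0], "turn": 0, "gripper": 0.3},
  {"slide": [0, 0, 0], "turn": 0, "gripper": 0.3},
  {"slide": [0, 0, 0], "turn": 0, "gripper": 0.3},
  {"slide": [0, 0, 0], "turn": 0, "gripper": 0.3},
  {"slide": [0, 0, 0], "turn": 0, "gripper": 0.3},
])

```text
time_s: 12.5
tcp_pos: [0.4877, 0.1983, 0.0363]
eef_rot: [-180.0, 0.0, -82.7]
contact_force: [-4.1, -0.0, 6.2]
gripper_width: 0.0499
gripper_force: 39.9
```

Head gripped at 49.9 mm. Lift slightly, pull straight out from under the rack, then raise.

Call:
send_rows([
  {"slide": [0, 0, -0.05], "turn": 0, "gripper": 0.3},
  {"slide": [0, 0, -0.1], "turn": 0, "gripper": 0.3},
  {"slide": [0.1, 0, -0.1], "turn": 0, "gripper": 0.3},
  {"slide": [0.25, 0, -0.1], "turn": 0, "gripper": 0.3},
  {"slide": [0.4, 0, -0.1], "turn": 0, "gripper": 0.3},
])

```text
time_s: 12.92
tcp_pos: [0.4956, 0.1386, 0.0513]
eef_rot: [-180.0, 0.0, -82.6]
contact_force: [-0.2, -0.3, -2.9]
gripper_width: 0.0495
gripper_force: 39.9
```

Call:
send_rows([
  {"slide": [0.15, 0, 0], "turn": 0, "gripper": 0.3},
  {"slide": [0.3, 0.05, 0], "turn": 0, "gripper": 0.3},
  {"slide": [0.45, 0.1, 0], "turn": 0, "gripper": 0.3},
  {"slide": [0.57, 0.2, 0], "turn": 0, "gripper": 0.3},
  {"slide": [0.57, 0.2, 0], "turn": 0, "gripper": 0.3},
])

```text
time_s: 13.33
tcp_pos: [0.4734, 0.0468, 0.0505]
eef_rot: [179.8, -0.0, -82.9]
contact_force: [-1.0, -0.4, -3.4]
gripper_width: 0.0503
gripper_force: 39.9
```

Call:
send_rows([
  {"slide": [0, 0, -0.2], "turn": 0, "gripper": 0.3},
  {"slide": [0, 0, -0.4], "turn": 0, "gripper": 0.3},
  {"slide": [0, 0, -0.6], "turn": 0, "gripper": 0.3},
  {"slide": [0, 0, -0.8], "turn": 0, "gripper": 0.3},
  {"slide": [0, 0, -1], "turn": 0, "gripper": 0.3},
])

```text
time_s: 13.75
tcp_pos: [0.4761, 0.05, 0.2027]
eef_rot: [-180.0, 0.0, -82.7]
contact_force: [0.1, 0.1, -3.9]
gripper_width: 0.0496
gripper_force: 39.9
```

Call:
send_rows([
  {"slide": [0, 0, -0.2], "turn": 0, "gripper": 0.3},
  {"slide": [0, 0, -0.4], "turn": 0, "gripper": 0.3},
  {"slide": [0, 0, -0.6], "turn": 0, "gripper": 0.3},
  {"slide": [0, 0, -0.8], "turn": 0, "gripper": 0.3},
  {"slide": [0, 0, -0.9], "turn": 0, "gripper": 0.3},
])

```text
time_s: 14.17
tcp_pos: [0.4772, 0.0501, 0.3402]
eef_rot: [-179.7, 0.1, -82.7]
contact_force: [0.7, 0.8, -3.1]
gripper_width: 0.0498
gripper_force: 39.9
```

Call:
send_rows([
  {"slide": [-0.014, -0.13, 0], "turn": 0.074, "gripper": 0.3},
  {"slide": [-0.028, -0.26, 0], "turn": 0.148, "gripper": 0.3},
  {"slide": [-0.042, -0.39, 0], "turn": 0.222, "gripper": 0.3},
  {"slide": [-0.056, -0.52, 0], "turn": 0.296, "gripper": 0.3},
  {"slide": [-0.07, -0.66, 0], "turn": 0.37, "gripper": 0.3},
])

```text
time_s: 14.58
tcp_pos: [0.5737, 0.0733, 0.336]
eef_rot: [180.0, 0.0, -116.3]
contact_force: [-0.2, 0.2, -3.4]
gripper_width: 0.0498
gripper_force: 39.9
```

Call:
send_rows([
  {"slide": [-0.08, -0.1, 0], "turn": 0.074, "gripper": 0.3},
  {"slide": [-0.16, -0.2, 0], "turn": 0.148, "gripper": 0.3},
  {"slide": [-0.25, -0.3, 0], "turn": 0.222, "gripper": 0.3},
  {"slide": [-0.34, -0.4, 0], "turn": 0.296, "gripper": 0.3},
  {"slide": [-0.42, -0.52, 0], "turn": 0.37, "gripper": 0.3},
])

```text
time_s: 15.0
tcp_pos: [0.6714, 0.0961, 0.3358]
eef_rot: [180.0, -0.0, -149.6]
contact_force: [0.1, -0.1, -3.2]
gripper_width: 0.0498
gripper_force: 39.9
```

Call:
send_rows([
  {"slide": [0, 0, 0.1], "turn": 0.074, "gripper": 0.3},
  {"slide": [0, 0, 0.2], "turn": 0.148, "gripper": 0.3},
  {"slide": [0, 0, 0.3], "turn": 0.227, "gripper": 0.3},
  {"slide": [0, 0, 0.5], "turn": 0.227, "gripper": 0.3},
  {"slide": [0, 0, 0.7], "turn": 0.227, "gripper": 0.3},
])

```text
time_s: 15.42
tcp_pos: [0.6713, 0.0958, 0.2308]
eef_rot: [180.0, 0.1, -169.8]
contact_force: [0.5, -0.1, -3.8]
gripper_width: 0.0497
gripper_force: 39.9
```

```bash
cat > go.py <<'E'
import sys, numpy as np
from plant import get_state
s=get_state(); t=s["tcp_pos"]; a=np.radians(s["eef_rot"][2])
print(round(s["time_s"],2),np.round(t,4),np.round(s["eef_rot"],1),"j",np.round(s["joints"],0),"F",np.round(s["contact_force"],1),"g",round(s["gripper_width"],4))
x,y,z,yaw=map(float,sys.argv[1:5])
d=np.array([x,y])-t[:2]
print("units",np.round([(d@[np.cos(a),np.sin(a)])/.15,(d@[np.sin(a),-np.cos(a)])/.15,(t[2]-z)/.15],3),"turn",round((((s["eef_rot"][2]-yaw)+180)%360-180)/90,3))
E
python3 go.py .67 .095 .038 -169.7
```

```text
15.42 [0.6713 0.0958 0.2308] [ 1.800e+02  1.000e-01 -1.698e+02] j [  25.   21.    1.   -0.  -71. -104.] F [ 0.5 -0.1 -3.8] g 0.0497
units [ 0.01  -0.004  1.285] turn -0.001
```

Call:
send_rows([
  {"slide": [0, 0, 0.2], "turn": 0, "gripper": 0.3},
  {"slide": [0, 0, 0.4], "turn": 0, "gripper": 0.3},
  {"slide": [0, 0, 0.6], "turn": 0, "gripper": 0.3},
  {"slide": [0, 0, 0.8], "turn": 0, "gripper": 0.3},
  {"slide": [0, 0, 1], "turn": 0, "gripper": 0.3},
])

```text
time_s: 15.83
tcp_pos: [0.6708, 0.0956, 0.0797]
eef_rot: [180.0, -0.0, -169.7]
contact_force: [0.1, 0.2, -2.9]
gripper_width: 0.0495
gripper_force: 39.9
```

Call:
send_rows([
  {"slide": [0, 0, 0.1], "turn": 0, "gripper": 0.3},
  {"slide": [0, 0, 0.18], "turn": 0, "gripper": 0.3},
  {"slide": [0, 0, 0.25], "turn": 0, "gripper": 0.3},
  {"slide": [0, 0, 0.28], "turn": 0, "gripper": 0.3},
  {"slide": [0, 0, 0.29], "turn": 0, "gripper": 0.3},
])

```text
time_s: 16.25
tcp_pos: [0.6689, 0.0952, 0.0376]
eef_rot: [-180.0, -0.3, -169.7]
contact_force: [-13.4, 0.2, 14.3]
gripper_width: 0.05
gripper_force: 40.0
```

Call:
send_rows([
  {"slide": [0, 0, 0.01], "turn": 0, "gripper": 0.3},
  {"slide": [0, 0, 0.01], "turn": 0, "gripper": 0.3},
  {"slide": [0, 0, 0.01], "turn": 0, "gripper": 0.5},
  {"slide": [0, 0, 0.01], "turn": 0, "gripper": 1},
  {"slide": [0, 0, 0.01], "turn": 0, "gripper": 1},
])

```text
time_s: 16.67
tcp_pos: [0.6724, 0.0961, 0.0375]
eef_rot: [180.0, 0.2, -169.7]
contact_force: [1.1, 0.3, 0.5]
gripper_width: 0.0582
gripper_force: 0.0
```

Call:
send_rows([
  {"slide": [0, 0, 0], "turn": 0, "gripper": 1},
  {"slide": [0, 0, 0], "turn": 0, "gripper": 1},
  {"slide": [0, 0, -0.2], "turn": 0, "gripper": 1},
  {"slide": [0, 0, -0.4], "turn": 0, "gripper": 1},
  {"slide": [0, 0, -0.6], "turn": 0, "gripper": 1},
])

```text
time_s: 17.08
tcp_pos: [0.6712, 0.0954, 0.1264]
eef_rot: [-180.0, -0.1, -169.7]
contact_force: [-0.1, 0.1, -0.8]
gripper_width: 0.0862
gripper_force: 0.0
```

```bash
python3 go.py .77 .113 .13 10.3; python3 - <<'E'
from plant import optics
import cv2, numpy as np, pickle
D={c:optics.capture(c) for c in ["wrist","scene","side"]}; pickle.dump(D,open("w5.pkl","wb"))
for c in D: print(c,[(np.round(d["location"],3).tolist(),round(d["p"],2)) for d in optics.look_for(c,"mallet")][:2])
E
```

```text
17.08 [0.6712 0.0954 0.1264] [-1.800e+02 -1.000e-01 -1.697e+02] j [  25.   25.   -6.    0.  -59. -104.] F [-0.1  0.1 -0.8] g 0.0862
units [-0.669 -0.002 -0.024] turn 2.0
wrist [([0.67, 0.101, 0.064], 0.92), ([0.731, 0.157, 0.013], 0.74)]
scene [([0.697, 0.113, 0.056], 0.72), ([0.616, -0.12, 0.02], 0.22)]
side [([0.697, 0.099, 0.052], 0.83)]
```

Call:
send_rows([
  {"slide": [0, 0, -0.15], "turn": -0.07, "gripper": 1},
  {"slide": [0, 0, -0.3], "turn": -0.15, "gripper": 1},
  {"slide": [0, 0, -0.45], "turn": -0.23, "gripper": 1},
  {"slide": [0, 0, -0.6], "turn": -0.31, "gripper": 1},
  {"slide": [0, 0, -0.6], "turn": -0.385, "gripper": 1},
])

```text
time_s: 17.8
tcp_pos: [0.6731, 0.0958, 0.2196]
eef_rot: [-179.8, 0.2, -134.7]
contact_force: [1.7, 0.1, 0.7]
gripper_width: 0.0876
gripper_force: 0.0
```

Call:
send_rows([
  {"slide": [0, 0, 0], "turn": -0.078, "gripper": 1},
  {"slide": [0, 0, 0], "turn": -0.156, "gripper": 1},
  {"slide": [0, 0, 0], "turn": -0.234, "gripper": 1},
  {"slide": [0, 0, 0], "turn": -0.312, "gripper": 1},
  {"slide": [0, 0, 0], "turn": -0.39, "gripper": 1},
])

```text
time_s: 18.22
tcp_pos: [0.6707, 0.0954, 0.214]
eef_rot: [179.9, -0.1, -99.6]
contact_force: [0.1, -0.5, 0.6]
gripper_width: 0.0879
gripper_force: 0.0
```

Call:
send_rows([
  {"slide": [0, 0, 0], "turn": -0.078, "gripper": 1},
  {"slide": [0, 0, 0], "turn": -0.156, "gripper": 1},
  {"slide": [0, 0, 0], "turn": -0.234, "gripper": 1},
  {"slide": [0, 0, 0], "turn": -0.312, "gripper": 1},
  {"slide": [0, 0, 0], "turn": -0.39, "gripper": 1},
])

```text
time_s: 18.63
tcp_pos: [0.6707, 0.0954, 0.2139]
eef_rot: [179.9, 0.0, -64.5]
contact_force: [-0.5, 0.9, -0.2]
gripper_width: 0.0878
gripper_force: 0.0
```

Call:
send_rows([
  {"slide": [0, 0, 0], "turn": -0.078, "gripper": 1},
  {"slide": [0, 0, 0], "turn": -0.156, "gripper": 1},
  {"slide": [0, 0, 0], "turn": -0.234, "gripper": 1},
  {"slide": [0, 0, 0], "turn": -0.312, "gripper": 1},
  {"slide": [0, 0, 0], "turn": -0.39, "gripper": 1},
])

```text
time_s: 19.05
tcp_pos: [0.6707, 0.0954, 0.2139]
eef_rot: [179.9, 0.1, -29.4]
contact_force: [0.3, 0.4, 0.0]
gripper_width: 0.0881
gripper_force: 0.0
```

Call:
send_rows([
  {"slide": [0, 0, 0], "turn": -0.078, "gripper": 1},
  {"slide": [0, 0, 0], "turn": -0.156, "gripper": 1},
  {"slide": [0, 0, 0], "turn": -0.234, "gripper": 1},
  {"slide": [0, 0, 0], "turn": -0.312, "gripper": 1},
  {"slide": [0, 0, 0], "turn": -0.39, "gripper": 1},
])

```text
time_s: 19.47
tcp_pos: [0.6707, 0.0954, 0.2139]
eef_rot: [180.0, 0.1, 5.7]
contact_force: [0.6, 0.2, 0.5]
gripper_width: 0.0879
gripper_force: 0.0
```

```bash
python3 go.py .7725 .1135 .13 10.3; python3 - <<'E'
from plant import optics
import cv2, numpy as np, pickle
D={c:optics.capture(c) for c in ["wrist","scene","side"]}; pickle.dump(D,open("w6.pkl","wb"))
c=np.zeros((600,800,3),np.uint8)
def put(n,x,y,w,h,k,X,Y):
    a=cv2.resize(D[n]["img"][y:y+h,x:x+w,::-1],None,fx=k,fy=k); c[Y:Y+h*k,X:X+w*k]=a
put("wrist",120,0,400,200,2,0,0)
put("scene",260,210,133,66,3,0,400);put("side",310,150,133,66,3,400,400)
cv2.imwrite("pics/w6.png",c)
E
```

```text
19.47 [0.6707 0.0954 0.2139] [1.8e+02 1.0e-01 5.7e+00] j [ 25.  21.   0.  -0. -69.  71.] F [0.6 0.2 0.5] g 0.0879
units [ 0.687 -0.053  0.559] turn -0.051
```

View pics/w6.png

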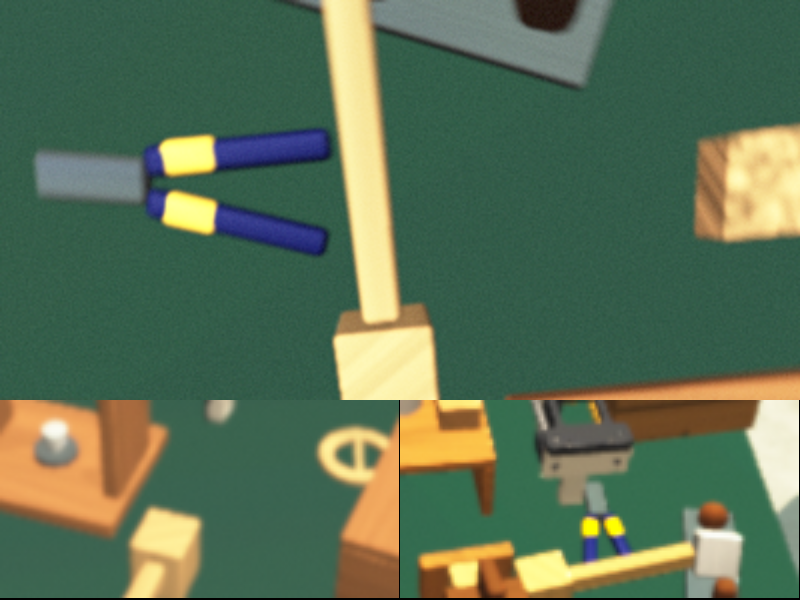

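Wrist crop: handle runs up from the head at (385,350) to (346,0), the mallet stands upright, and the pliers tips are about 10 px left of the handle. Checking where the handle centreline lies.

```bash
python3 - <<'E'
import pickle
from fit import *
D=pickle.load(open("w6.pkl","rb"));w=D["wrist"]
m=[(-27,25,60),(-27,-25,60),(-27,25,0),(-27,-25,0)]
u=np.array([(432,327),(335,342),(425,305),(343,315)])/2+[120,0]-.25
print(fit([(w,m,u)],[.671,.095,-169.7]))
for q in ([.671,.0954,-169.7],fit([(w,m,u)],[.671,.095,-169.7])[0]):
    M=R.from_euler("z",q[2],degrees=True).as_matrix()
    for x in (-60,-100,-140):
        P=np.array([(x,10,47),(x,-10,47)])/1e3@M.T+[q[0],q[1],0]
        print(x,((proj(w,P)-[120,0])*2).round(0).tolist())
E
```

```text
(array([ 6.670000e-01,  9.390000e-02, -1.662558e+02]), 1.04)
-60 [[398.0, 252.0], [359.0, 255.0]]
-100 [[392.0, 166.0], [351.0, 170.0]]
-140 [[385.0, 74.0], [342.0, 78.0]]
-60 [[393.0, 260.0], [354.0, 265.0]]
-100 [[382.0, 176.0], [341.0, 182.0]]
-140 [[370.0, 85.0], [327.0, 92.0]]
```

```bash
python3 go.py .770 .1155 .1 11.5
```

```text
19.62 [0.6708 0.0955 0.2143] [1.8e+02 1.0e-01 5.1e+00] j [ 25.  21.   0.  -0. -69.  71.] F [-0.7 -0.8  0.5] g 0.0876
units [ 0.671 -0.074  0.762] turn -0.071
```

Call:
send_rows([
  {"slide": [0.15, -0.02, 0], "turn": -0.02, "gripper": 1},
  {"slide": [0.3, -0.04, 0.1], "turn": -0.04, "gripper": 1},
  {"slide": [0.45, -0.06, 0.3], "turn": -0.068, "gripper": 1},
  {"slide": [0.6, -0.07, 0.5], "turn": -0.068, "gripper": 1},
  {"slide": [0.671, -0.074, 0.7], "turn": -0.068, "gripper": 1},
])

```text
time_s: 20.03
tcp_pos: [0.7722, 0.1163, 0.1084]
eef_rot: [180.0, -0.0, 11.2]
contact_force: [-0.2, 1.1, -0.8]
gripper_width: 0.0878
gripper_force: 0.0
```

```bash
python3 go.py .770 .1155 .025 11.5
```

```text
20.03 [0.7722 0.1163 0.1084] [180.   -0.   11.2] j [ 23.  35.   8.   0. -63.  78.] F [-0.2  1.1 -0.8] g 0.0878
units [-0.015  0.002  0.556] turn -0.004
```

Call:
send_rows([
  {"slide": [-0.01, 0, 0.15], "turn": 0, "gripper": 1},
  {"slide": [-0.01, 0, 0.3], "turn": 0, "gripper": 1},
  {"slide": [-0.01, 0, 0.43], "turn": 0, "gripper": 1},
  {"slide": [-0.01, 0, 0.52], "turn": 0, "gripper": 1},
  {"slide": [-0.01, 0, 0.556], "turn": 0, "gripper": 0.8},
], newtons=60)

```text
time_s: 20.45
tcp_pos: [0.7673, 0.1151, 0.0237]
eef_rot: [180.0, 0.3, 11.3]
contact_force: [0.1, 1.0, -0.7]
gripper_width: 0.0846
gripper_force: 0.0
```

Call:
send_rows([
  {"slide": [0, 0, 0], "turn": 0, "gripper": 0},
  {"slide": [0, 0, 0], "turn": 0, "gripper": 0},
  {"slide": [0, 0, 0], "turn": 0, "gripper": 0},
  {"slide": [0, 0, 0], "turn": 0, "gripper": 0},
  {"slide": [0, 0, 0], "turn": 0, "gripper": 0},
])

```text
time_s: 20.87
tcp_pos: [0.7695, 0.1159, 0.0287]
eef_rot: [-180.0, -0.1, 11.4]
contact_force: [-0.1, 0.3, -0.5]
gripper_width: 0.053
gripper_force: 0.0
```

Call:
send_rows([
  {"slide": [0, 0, 0], "turn": 0, "gripper": 0},
  {"slide": [0, 0, 0], "turn": 0, "gripper": 0},
  {"slide": [0, 0, 0], "turn": 0, "gripper": 0},
  {"slide": [0, 0, 0], "turn": 0, "gripper": 0},
  {"slide": [0, 0, 0], "turn": 0, "gripper": 0},
])

```text
time_s: 21.28
tcp_pos: [0.7688, 0.1157, 0.0272]
eef_rot: [-180.0, 0.0, 11.5]
contact_force: [0.7, 0.4, -2.2]
gripper_width: 0.0201
gripper_force: 7.2
```

Call:
send_rows([
  {"slide": [0, 0, 0], "turn": 0, "gripper": 0},
  {"slide": [0, 0, 0], "turn": 0, "gripper": 0},
  {"slide": [0, 0, -0.03], "turn": 0, "gripper": 0},
  {"slide": [0, 0, -0.07], "turn": 0, "gripper": 0},
  {"slide": [0, 0, -0.1], "turn": 0, "gripper": 0},
])

```text
time_s: 21.7
tcp_pos: [0.7688, 0.1156, 0.0425]
eef_rot: [180.0, 0.0, 11.4]
contact_force: [0.5, 0.5, -3.1]
gripper_width: 0.0196
gripper_force: 60.0
```

```bash
python3 go.py .49 -.105 .3 -169.7; python3 -c "
from plant import get_state;print(get_state()['moment'])"
```

```text
21.7 [0.7688 0.1156 0.0425] [180.    0.   11.4] j [ 23.  38.   4.  -0. -57.  79.] F [ 0.5  0.5 -3.1] g 0.0196
units [-2.114  1.073 -1.716] turn -1.987
[ 1.57196569e-04 -3.02930407e-01 -6.09735365e-03]
```

Call:
send_rows([
  {"slide": [0, 0, -0.2], "turn": 0, "gripper": 0},
  {"slide": [0, 0, -0.4], "turn": 0, "gripper": 0},
  {"slide": [0, 0, -0.6], "turn": 0, "gripper": 0},
  {"slide": [0, 0, -0.8], "turn": 0, "gripper": 0},
  {"slide": [0, 0, -1], "turn": 0, "gripper": 0},
])

```text
time_s: 22.12
tcp_pos: [0.7686, 0.1156, 0.1942]
eef_rot: [-180.0, -0.0, 11.4]
contact_force: [0.7, 0.9, -2.9]
gripper_width: 0.0194
gripper_force: 60.0
```

Call:
send_rows([
  {"slide": [-0.05, 0, -0.2], "turn": 0, "gripper": 0},
  {"slide": [-0.1, 0, -0.4], "turn": 0, "gripper": 0},
  {"slide": [-0.15, 0, -0.6], "turn": 0.07, "gripper": 0},
  {"slide": [-0.2, 0, -0.8], "turn": 0.14, "gripper": 0},
  {"slide": [-0.25, 0, -1], "turn": 0.21, "gripper": 0},
])

```text
time_s: 22.53
tcp_pos: [0.7313, 0.108, 0.3442]
eef_rot: [-180.0, -0.0, -7.8]
contact_force: [1.2, 1.4, -3.1]
gripper_width: 0.0197
gripper_force: 60.0
```

Call:
send_rows([
  {"slide": [-0.15, 0, 0], "turn": 0.078, "gripper": 0},
  {"slide": [-0.3, 0, 0], "turn": 0.156, "gripper": 0},
  {"slide": [-0.45, 0, 0], "turn": 0.234, "gripper": 0},
  {"slide": [-0.6, 0, 0], "turn": 0.312, "gripper": 0},
  {"slide": [-0.7, 0, 0], "turn": 0.39, "gripper": 0},
])

```text
time_s: 22.95
tcp_pos: [0.6259, 0.1217, 0.3431]
eef_rot: [-180.0, 0.0, -42.9]
contact_force: [-0.2, -0.3, -2.6]
gripper_width: 0.0199
gripper_force: 60.0
```

```bash
python3 go.py .4085 -.1175 .34 -169.7
```

```text
22.95 [0.6259 0.1217 0.3431] [-180.     0.   -42.9] j [ 29.  14.   7.  -0. -82.  19.] F [-0.2 -0.3 -2.6] g 0.0199
units [0.023 2.155 0.021] turn 1.409
```

Call:
send_rows([
  {"slide": [0, 0.2, 0], "turn": 0, "gripper": 0},
  {"slide": [0, 0.4, 0], "turn": 0, "gripper": 0},
  {"slide": [0, 0.6, 0], "turn": 0, "gripper": 0},
  {"slide": [0, 0.8, 0], "turn": 0, "gripper": 0},
  {"slide": [0, 1, 0], "turn": 0, "gripper": 0},
])

```text
time_s: 23.37
tcp_pos: [0.525, 0.0103, 0.3427]
eef_rot: [-180.0, -0.0, -42.5]
contact_force: [-0.3, -0.1, -2.8]
gripper_width: 0.02
gripper_force: 60.0
```

Call:
send_rows([
  {"slide": [0, 0.2, 0], "turn": 0, "gripper": 0},
  {"slide": [0, 0.4, 0], "turn": 0, "gripper": 0},
  {"slide": [0, 0.6, 0], "turn": 0, "gripper": 0},
  {"slide": [0, 0.8, 0], "turn": 0, "gripper": 0},
  {"slide": [0, 1, 0], "turn": 0, "gripper": 0},
])

```text
time_s: 23.78
tcp_pos: [0.4235, -0.1001, 0.3428]
eef_rot: [-179.9, -0.0, -42.5]
contact_force: [0.3, -0.1, -2.7]
gripper_width: 0.0196
gripper_force: 60.0
```

Call:
send_rows([
  {"slide": [0, 0.05, 0], "turn": 0.078, "gripper": 0},
  {"slide": [0, 0.1, 0], "turn": 0.156, "gripper": 0},
  {"slide": [0, 0.155, 0], "turn": 0.234, "gripper": 0},
  {"slide": [0, 0.155, 0], "turn": 0.312, "gripper": 0},
  {"slide": [0, 0.155, 0], "turn": 0.39, "gripper": 0},
])

```text
time_s: 24.2
tcp_pos: [0.4085, -0.1168, 0.3429]
eef_rot: [-179.9, -0.0, -78.0]
contact_force: [-0.4, 0.6, -3.3]
gripper_width: 0.0196
gripper_force: 60.0
```

Call:
send_rows([
  {"slide": [0, 0, 0], "turn": 0.078, "gripper": 0},
  {"slide": [0, 0, 0], "turn": 0.156, "gripper": 0},
  {"slide": [0, 0, 0], "turn": 0.234, "gripper": 0},
  {"slide": [0, 0, 0], "turn": 0.312, "gripper": 0},
  {"slide": [0, 0, 0], "turn": 0.39, "gripper": 0},
])

```text
time_s: 24.62
tcp_pos: [0.4087, -0.1164, 0.3426]
eef_rot: [-180.0, 0.0, -113.1]
contact_force: [-0.5, -0.1, -3.2]
gripper_width: 0.0199
gripper_force: 60.0
```

Call:
send_rows([
  {"slide": [0, 0, 0], "turn": 0.078, "gripper": 0},
  {"slide": [0, 0, 0], "turn": 0.156, "gripper": 0},
  {"slide": [0, 0, 0], "turn": 0.234, "gripper": 0},
  {"slide": [0, 0, 0], "turn": 0.312, "gripper": 0},
  {"slide": [0, 0, 0], "turn": 0.39, "gripper": 0},
])

```text
time_s: 25.03
tcp_pos: [0.4087, -0.1164, 0.3426]
eef_rot: [180.0, 0.0, -148.2]
contact_force: [-0.5, -0.7, -3.5]
gripper_width: 0.0198
gripper_force: 60.0
```

Call:
send_rows([
  {"slide": [0, 0, 0], "turn": 0.078, "gripper": 0},
  {"slide": [0, 0, 0], "turn": 0.156, "gripper": 0},
  {"slide": [0, 0, 0], "turn": 0.234, "gripper": 0},
  {"slide": [0, 0, 0], "turn": 0.239, "gripper": 0},
  {"slide": [0, 0, 0], "turn": 0.239, "gripper": 0},
])

```text
time_s: 25.45
tcp_pos: [0.4089, -0.1163, 0.3425]
eef_rot: [180.0, 0.0, -169.2]
contact_force: [1.2, 0.7, -3.6]
gripper_width: 0.0195
gripper_force: 60.0
```

```bash
python3 go.py .4085 -.1175 .101 -169.7;  python3 - <<'E'
from plant import optics
import cv2, numpy as np, pickle
D={c:optics.capture(c) for c in ["scene","side"]}; pickle.dump(D,open("w7.pkl","wb"))
for c in D: print(c,[(np.round(d["location"],3).tolist(),round(d["p"],2)) for d in optics.look_for(c,"mallet")][:2])
E
```

```text
25.45 [ 0.4089 -0.1163  0.3425] [ 180.     0.  -169.2] j [ 11.  -7. -17.  -0. -81. -90.] F [ 1.2  0.7 -3.6] g 0.0195
units [ 0.004 -0.007  1.61 ] turn 0.006
scene [([0.527, -0.092, 0.355], 0.7)]
side [([0.497, -0.117, 0.364], 0.76), ([0.583, -0.103, 0.217], 0.49)]
```

Call:
send_rows([
  {"slide": [0, 0, 0.2], "turn": 0.006, "gripper": 0},
  {"slide": [0, 0, 0.4], "turn": 0.006, "gripper": 0},
  {"slide": [0, 0, 0.6], "turn": 0.006, "gripper": 0},
  {"slide": [0, 0, 0.8], "turn": 0.006, "gripper": 0},
  {"slide": [0, 0, 1], "turn": 0.006, "gripper": 0},
])

```text
time_s: 26.07
tcp_pos: [0.4093, -0.1163, 0.1912]
eef_rot: [-180.0, 0.0, -169.8]
contact_force: [1.0, 0.3, -3.4]
gripper_width: 0.0196
gripper_force: 60.0
```

Call:
send_rows([
  {"slide": [0, 0, 0.15], "turn": 0, "gripper": 0},
  {"slide": [0, 0, 0.3], "turn": 0, "gripper": 0},
  {"slide": [0, 0, 0.45], "turn": 0, "gripper": 0},
  {"slide": [0, 0, 0.58], "turn": 0, "gripper": 0},
  {"slide": [0, 0, 0.61], "turn": 0, "gripper": 0},
])

```text
time_s: 26.48
tcp_pos: [0.4075, -0.1164, 0.0981]
eef_rot: [180.0, -0.3, -169.8]
contact_force: [-0.8, 0.5, -2.6]
gripper_width: 0.0193
gripper_force: 60.0
```

```bash
python3 go.py .487 -.103 .101 -169.7;  python3 - <<'E'
from plant import optics
import cv2, numpy as np, pickle
D={c:optics.capture(c) for c in ["scene","side"]}; pickle.dump(D,open("w8.pkl","wb"))
c=np.zeros((400,800,3),np.uint8)
def put(n,x,y,w,h,k,X,Y):
    a=cv2.resize(D[n]["img"][y:y+h,x:x+w,::-1],None,fx=k,fy=k); c[Y:Y+h*k,X:X+w*k]=a
put("scene",240,135,100,100,4,0,0);put("side",265,190,100,100,4,400,0)
cv2.imwrite("pics/w8.png",c)
E
```

```text
26.48 [ 0.4075 -0.1164  0.0981] [ 180.    -0.3 -169.8] j [ 11.   4. -40.  -0. -46. -91.] F [-0.8  0.5 -2.6] g 0.0193
units [-0.537 -0.005 -0.02 ] turn -0.002
```

View pics/w8.png

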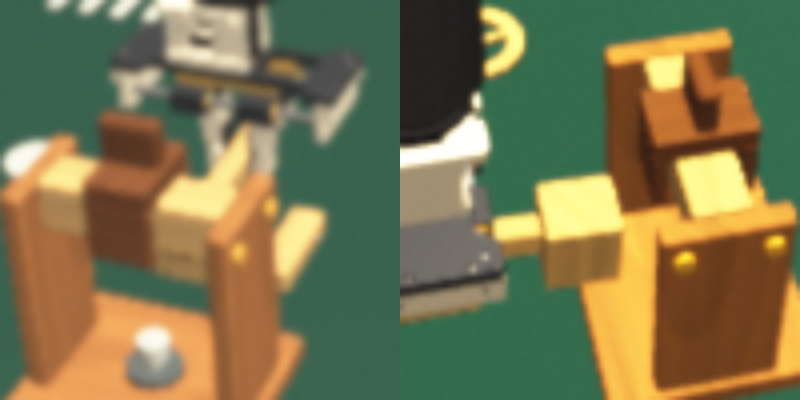

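Scene/side crops: mallet head sits in front of the jig between the cheeks, level, below the beam. Moving it in over the peg.

Call:
send_rows([
  {"slide": [-0.1, 0, -0.02], "turn": 0, "gripper": 0},
  {"slide": [-0.2, 0, -0.02], "turn": 0, "gripper": 0},
  {"slide": [-0.35, 0, -0.01], "turn": 0, "gripper": 0},
  {"slide": [-0.48, 0, -0.01], "turn": 0, "gripper": 0},
  {"slide": [-0.53, 0, -0.01], "turn": 0, "gripper": 0},
])

```text
time_s: 27.0
tcp_pos: [0.4918, -0.1019, 0.1042]
eef_rot: [-179.9, 0.2, -169.8]
contact_force: [0.2, -0.4, -2.6]
gripper_width: 0.0199
gripper_force: 60.0
```

```bash
python3 go.py .487 -.103 .0635 -169.7
```

```text
27.0 [ 0.4918 -0.1019  0.1042] [-179.9    0.2 -169.8] j [ 11.  11. -30.   0. -48. -91.] F [ 0.2 -0.4 -2.6] g 0.0199
units [ 0.033 -0.002  0.271] turn -0.001
```

Call:
send_rows([
  {"slide": [0, 0, 0], "turn": 0, "gripper": 0},
  {"slide": [0, 0, 0.26], "turn": 0, "gripper": 0},
  {"slide": [0, 0, 0.26], "turn": 0, "gripper": 0},
  {"slide": [0, 0, 0.05], "turn": 0, "gripper": 0},
  {"slide": [0, 0, 0], "turn": 0, "gripper": 0},
])

```text
time_s: 27.42
tcp_pos: [0.4885, -0.1027, 0.1061]
eef_rot: [-179.9, 0.1, -169.8]
contact_force: [1.2, 0.3, -1.2]
gripper_width: 0.0198
gripper_force: 60.0
```

```bash
python3 go.py .487 -.103 .0635 -169.7;  python3 - <<'E'
from plant import optics
import cv2, numpy as np, pickle
D={c:optics.capture(c) for c in ["scene","side"]}; pickle.dump(D,open("w9.pkl","wb"))
E=pickle.load(open("w8.pkl","rb"))["scene"]["img"]
c=np.zeros((400,800,3),np.uint8)
def put(im,x,y,w,h,k,X,Y):
    c[Y:Y+h*k,X:X+w*k]=cv2.resize(im[y:y+h,x:x+w,::-1],None,fx=k,fy=k)
put(E,240,170,80,80,5,0,0);put(D["scene"]["img"],240,170,80,80,5,400,0)
cv2.imwrite("pics/w9.png",c)
E
```

```text
27.42 [ 0.4885 -0.1027  0.1061] [-1.799e+02  1.000e-01 -1.698e+02] j [ 11.  11. -31.   0. -49. -91.] F [ 1.2  0.3 -1.2] g 0.0198
units [ 0.01  -0.     0.284] turn -0.001
```

View pics/w9.png

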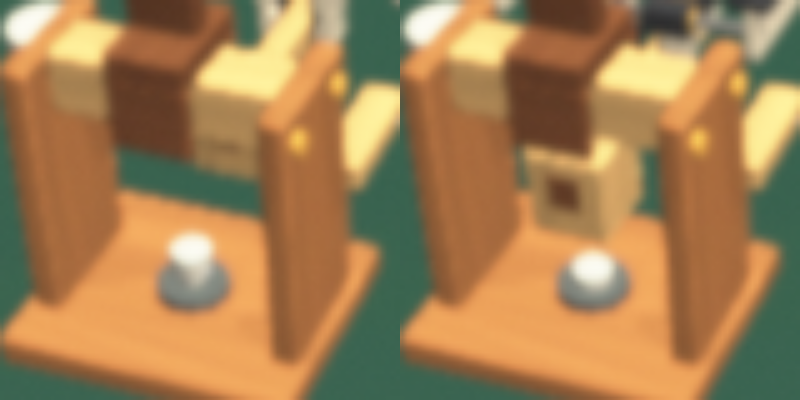

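The left crop shows the peg up (243) and the right crop shows it down to about 262, with the mallet head above it. I'll give a second, slightly deeper blow, then measure the peg by its white blob.

Call:
send_rows([
  {"slide": [0, 0, 0], "turn": 0, "gripper": 0},
  {"slide": [0, 0, 0.275], "turn": 0, "gripper": 0},
  {"slide": [0, 0, 0.295], "turn": 0, "gripper": 0},
  {"slide": [0, 0, 0.05], "turn": 0, "gripper": 0},
  {"slide": [0, 0, 0], "turn": 0, "gripper": 0},
])

```text
time_s: 27.93
tcp_pos: [0.488, -0.1027, 0.1048]
eef_rot: [-179.9, -0.1, -169.8]
contact_force: [2.7, -0.5, -0.9]
gripper_width: 0.0199
gripper_force: 60.0
```

```bash
python3 go.py .408 -.1175 .101 -169.7;  cat > peg.py <<'E'
from plant import optics
import cv2, numpy as np, pickle
from fit import *
D={"now":optics.capture("scene")}
for k in ("w8","w9"): D[k]=pickle.load(open(k+".pkl","rb"))["scene"]
for k,r in D.items():
    for z in (.056,.04): 
        P=np.array([[.5885+.013*np.cos(a),-.0847+.013*np.sin(a),z] for a in np.linspace(0,6.28,40)])
        p=proj(r,P); print(k,z,p.min(0).round(1),p.max(0).round(1),end=" ")
    im=r["img"][210:245,265:300].astype(int); m=(im.min(2)>150)
    n,_,st,ce=cv2.connectedComponentsWithStats(m.astype(np.uint8)); i=1+np.argmax(st[1:,4])
    print("\n blob",st[i,:2]+[265,210],st[i,:2]+st[i,2:4]-1+[265,210],(ce[i]+[265,210]).round(1),st[i,4])
E
python3 peg.py
```

```text
27.93 [ 0.488  -0.1027  0.1048] [-1.799e+02 -1.000e-01 -1.698e+02] j [ 11.  11. -31.   0. -49. -91.] F [ 2.7 -0.5 -0.9] g 0.0199
units [ 0.542 -0.003  0.026] turn -0.002
now 0.056 [272.9 216.1] [281.3 221.4] now 0.04 [273.3 220.1] [281.7 225.4] 
 blob [274 220] [282 227] [278.3 223.5] 58
w8 0.056 [272.9 216.1] [281.3 221.4] w8 0.04 [273.3 220.1] [281.7 225.4] 
 blob [274 216] [282 226] [278.4 220.8] 72
w9 0.056 [272.9 216.1] [281.3 221.4] w9 0.04 [273.3 220.1] [281.7 225.4] 
 blob [274 220] [282 227] [278.3 223.5] 58
```

Call:
send_rows([
  {"slide": [0, 0, -0.03], "turn": 0, "gripper": 0},
  {"slide": [0, 0, -0.03], "turn": 0, "gripper": 0},
  {"slide": [0, 0, 0.24], "turn": 0, "gripper": 0},
  {"slide": [0, 0, 0.31], "turn": 0, "gripper": 0},
  {"slide": [0, 0, 0.31], "turn": 0, "gripper": 0},
])

```text
time_s: 28.4
tcp_pos: [0.4863, -0.1025, 0.0535]
eef_rot: [180.0, -0.2, -169.9]
contact_force: [0.4, 0.9, -1.4]
gripper_width: 0.0193
gripper_force: 60.0
```

Call:
send_rows([
  {"slide": [0, 0, -0.2], "turn": 0, "gripper": 0},
  {"slide": [0, 0, -0.3], "turn": 0, "gripper": 0},
  {"slide": [0, 0, -0.3], "turn": 0, "gripper": 0},
  {"slide": [0, 0, -0.3], "turn": 0, "gripper": 0},
  {"slide": [0, 0, -0.3], "turn": 0, "gripper": 0},
])

```text
time_s: 28.82
tcp_pos: [0.4867, -0.1024, 0.1001]
eef_rot: [180.0, -0.1, -169.9]
contact_force: [-0.4, 1.2, -3.6]
gripper_width: 0.0195
gripper_force: 60.0
```

```bash
python3 go.py .408 -.1175 .101 -169.7; python3 peg.py | head -2; python3 - <<'E'
import pickle; from plant import optics,get_state; import numpy as np
a=pickle.load(open("w9.pkl","rb"))["scene"]["img"].astype(float); b=optics.capture("scene")["img"].astype(float)
for dy in (0,-1,1): print(dy,np.abs(np.roll(b,dy,0)[218:230,270:286]-a[218:230,270:286]).mean())
print(get_state()["moment"])
for n in ["mallet","saddle"]:
  optics.capture("side"); print(n,[(np.round(d["location"],3).tolist(),round(d["p"],2)) for d in optics.look_for("side",n)][:2])
E
```

```text
28.82 [ 0.4867 -0.1024  0.1001] [ 1.800e+02 -1.000e-01 -1.699e+02] j [ 11.  11. -31.  -0. -48. -91.] F [-0.4  1.2 -3.6] g 0.0195
units [ 0.534 -0.008 -0.006] turn -0.002
now 0.056 [272.9 216.1] [281.3 221.4] now 0.04 [273.3 220.1] [281.7 225.4] 
 blob [274 220] [282 227] [278.3 223.5] 58
0 1.2899305555555556
-1 12.678819444444445
1 11.053819444444445
[-0.00831747  0.10212708 -0.05746007]
mallet [([0.449, -0.113, 0.123], 0.53)]
saddle [([0.607, -0.283, 0.068], 0.77), ([0.636, 0.512, 0.056], 0.67)]
```

The mallet has slipped a little in the grip. I lower it slightly, then withdraw to free the view of the peg.

Call:
send_rows([
  {"slide": [0, 0, 0.06], "turn": 0, "gripper": 0},
  {"slide": [0.1, 0, 0.09], "turn": 0, "gripper": 0},
  {"slide": [0.25, 0, 0.09], "turn": 0, "gripper": 0},
  {"slide": [0.4, 0, 0.09], "turn": 0, "gripper": 0},
  {"slide": [0.53, 0, 0.09], "turn": 0, "gripper": 0},
])

```text
time_s: 29.53
tcp_pos: [0.4075, -0.1166, 0.0861]
eef_rot: [180.0, -0.1, -169.9]
contact_force: [0.2, -0.6, -2.5]
gripper_width: 0.0196
gripper_force: 60.0
```

```bash
python3 go.py .408 -.1175 .101 -169.7; python3 - <<'E'
import pickle; from plant import optics,get_state; import numpy as np
from fit import *
a=pickle.load(open("w8.pkl","rb"))["scene"]; b=optics.capture("scene"); s=optics.capture("side"); pickle.dump({"scene":b,"side":s},open("w10.pkl","wb"))
print(get_state()["moment"])
for n in ["mallet","saddle"]:
  for c in ("scene","side"): print(n,c,[(np.round(d["location"],3).tolist(),round(d["p"],2)) for d in optics.look_for(c,n)][:2])
for k,r in (("up",a),("now",b)): print(k,r["img"][208:238,277:280].mean((1,2)).round(0).astype(int).tolist())
A=np.linspace(0,6.28,60); c=np.c_[np.cos(A),np.sin(A),0*A]
o=np.array([.5885,-.0847,0])
for n,rad,z in (("top56",13,56),("top53",13,53),("top40",13,40),("top42.5",13,42.5),("collar",24,30),("collar20",24,20)):
    p=proj(b,o+c*rad/1e3+[0,0,z/1e3]); print(n,p.min(0).round(2),p.max(0).round(2))
E
```

```text
29.53 [ 0.4075 -0.1166  0.0861] [ 1.800e+02 -1.000e-01 -1.699e+02] j [ 11.   5. -41.  -0. -44. -91.] F [ 0.2 -0.6 -2.5] g 0.0196
units [-0.002 -0.007 -0.099] turn -0.002
[0.08059932 0.0583987  0.06135083]
mallet scene [([0.531, -0.108, 0.095], 0.44)]
mallet side [([0.492, -0.119, 0.116], 0.95), ([0.439, 0.183, 0.01], 0.31)]
saddle scene [([0.616, -0.074, 0.218], 0.86), ([0.622, -0.253, 0.058], 0.78)]
saddle side [([0.606, -0.281, 0.067], 0.78), ([0.584, -0.107, 0.219], 0.55)]
up [79, 84, 105, 135, 155, 161, 164, 173, 198, 229, 244, 248, 248, 242, 225, 199, 183, 174, 163, 150, 138, 129, 117, 112, 131, 152, 161, 164, 165, 167]
now [79, 84, 105, 135, 155, 161, 163, 165, 168, 170, 173, 185, 213, 237, 246, 248, 246, 236, 210, 176, 153, 134, 117, 112, 130, 152, 161, 164, 165, 167]
top56 [272.9  216.14] [281.34 221.42]
top53 [272.98 216.89] [281.4  222.18]
top40 [273.33 220.14] [281.7  225.44]
top42.5 [273.26 219.52] [281.64 224.82]
collar [270.06 220.41] [285.44 230.24]
collar20 [270.34 222.84] [285.64 232.7 ]
```

The top edge of the peg moved from 216.3 to 219.9 px. Full-down is predicted at 219.9–220.1, so the peg is on its stop, and blows 2 and 3 left it there. Now I stand the mallet on the open bench.

Call:
send_rows([
  {"slide": [0, 0, -0.15], "turn": 0, "gripper": 0},
  {"slide": [0.02, 0, -0.35], "turn": 0, "gripper": 0},
  {"slide": [0.02, 0, -0.55], "turn": 0, "gripper": 0},
  {"slide": [0.02, 0, -0.8], "turn": 0, "gripper": 0},
  {"slide": [0.02, 0, -1], "turn": 0, "gripper": 0},
])

```text
time_s: 30.25
tcp_pos: [0.4073, -0.1168, 0.2396]
eef_rot: [-180.0, 0.1, -169.9]
contact_force: [1.5, 0.3, -2.9]
gripper_width: 0.0194
gripper_force: 60.0
```

Call:
send_rows([
  {"slide": [0, 0, -0.2], "turn": 0, "gripper": 0},
  {"slide": [0, 0.15, -0.3], "turn": 0, "gripper": 0},
  {"slide": [0, 0.35, -0.3], "turn": 0, "gripper": 0},
  {"slide": [0, 0.55, -0.3], "turn": 0, "gripper": 0},
  {"slide": [0, 0.75, -0.3], "turn": 0, "gripper": 0},
])

```text
time_s: 30.67
tcp_pos: [0.3869, -0.0047, 0.2825]
eef_rot: [180.0, 0.0, -170.0]
contact_force: [0.3, 0.6, -3.8]
gripper_width: 0.0201
gripper_force: 60.0
```

Call:
send_rows([
  {"slide": [-0.05, 0.15, 0], "turn": 0, "gripper": 0},
  {"slide": [-0.1, 0.3, 0], "turn": 0, "gripper": 0},
  {"slide": [-0.2, 0.45, 0.1], "turn": 0, "gripper": 0},
  {"slide": [-0.3, 0.54, 0.25], "turn": 0, "gripper": 0},
  {"slide": [-0.33, 0.54, 0.4], "turn": 0, "gripper": 0},
])

```text
time_s: 31.08
tcp_pos: [0.4236, 0.086, 0.2219]
eef_rot: [179.9, 0.2, -169.7]
contact_force: [0.1, 0.9, -3.3]
gripper_width: 0.0195
gripper_force: 60.0
```

```bash
python3 go.py .42 .082 .04 -169.7; python3 - <<'E'
from plant import optics,get_state; import numpy as np
for c in ("scene","side","wrist"):
  optics.capture(c)
  print(c,[(np.round(d["location"],3).tolist(),round(d["p"],2)) for d in optics.look_for(c,"mallet")][:2])
E
```

```text
31.08 [0.4236 0.086  0.2219] [ 179.9    0.2 -169.7] j [  38.   -3.  -29.    0.  -64. -118.] F [ 0.1  0.9 -3.3] g 0.0195
units [ 0.029 -0.022  1.212] turn -0.0
scene [([0.543, 0.104, 0.249], 0.88)]
side [([0.51, 0.08, 0.243], 0.97), ([0.577, -0.162, 0.076], 0.22)]
wrist [([0.388, 0.08, 0.245], 0.58)]
```

Call:
send_rows([
  {"slide": [0, -0.02, 0.2], "turn": 0, "gripper": 0},
  {"slide": [0, -0.02, 0.4], "turn": 0, "gripper": 0},
  {"slide": [0, -0.02, 0.6], "turn": 0, "gripper": 0},
  {"slide": [0, -0.02, 0.8], "turn": 0, "gripper": 0},
  {"slide": [0, -0.02, 1], "turn": 0, "gripper": 0},
])

```text
time_s: 31.8
tcp_pos: [0.4231, 0.0798, 0.0729]
eef_rot: [179.9, 0.2, -169.9]
contact_force: [0.5, 0.8, -4.4]
gripper_width: 0.0196
gripper_force: 60.0
```

Call:
send_rows([
  {"slide": [0, 0, 0.08], "turn": 0, "gripper": 0},
  {"slide": [0, 0, 0.15], "turn": 0, "gripper": 0},
  {"slide": [0, 0, 0.2], "turn": 0, "gripper": 0},
  {"slide": [0, 0, 0.23], "turn": 0, "gripper": 0},
  {"slide": [0, 0, 0.23], "turn": 0, "gripper": 0},
])

```text
time_s: 32.22
tcp_pos: [0.4222, 0.0795, 0.0379]
eef_rot: [180.0, 0.0, -169.9]
contact_force: [0.4, -0.0, -3.1]
gripper_width: 0.0196
gripper_force: 60.0
```

Lower to contact, with a soft grip so the head seats flat.

Call:
send_rows([
  {"slide": [0, 0, 0.03], "turn": 0, "gripper": 0},
  {"slide": [0, 0, 0.05], "turn": 0, "gripper": 0},
  {"slide": [0, 0, 0.065], "turn": 0, "gripper": 0},
  {"slide": [0, 0, 0.07], "turn": 0, "gripper": 0},
  {"slide": [0, 0, 0.07], "turn": 0, "gripper": 0},
], newtons=60)

```text
time_s: 32.63
tcp_pos: [0.4218, 0.0794, 0.0272]
eef_rot: [-180.0, 0.0, -169.9]
contact_force: [-1.0, 0.3, -3.4]
gripper_width: 0.0199
gripper_force: 60.0
```

Call:
send_rows([
  {"slide": [0, 0, 0], "turn": 0, "gripper": 0},
  {"slide": [0, 0, 0], "turn": 0, "gripper": 0},
  {"slide": [0, 0, 0], "turn": 0, "gripper": 0},
  {"slide": [0, 0, 0], "turn": 0, "gripper": 0},
  {"slide": [0, 0, 0], "turn": 0, "gripper": 0},
], newtons=8)

```text
time_s: 33.05
tcp_pos: [0.4221, 0.0796, 0.0274]
eef_rot: [180.0, 0.0, -169.9]
contact_force: [0.0, -0.2, -0.7]
gripper_width: 0.0198
gripper_force: 8.0
```

Call:
send_rows([
  {"slide": [0, 0, 0.008], "turn": 0, "gripper": 0},
  {"slide": [0, 0, 0.008], "turn": 0, "gripper": 0},
  {"slide": [0, 0, 0.008], "turn": 0, "gripper": 0.3},
  {"slide": [0, 0, 0.008], "turn": 0, "gripper": 0.5},
  {"slide": [0, 0, 0.008], "turn": 0, "gripper": 0.7},
], newtons=3)

```text
time_s: 33.47
tcp_pos: [0.422, 0.0796, 0.0261]
eef_rot: [180.0, 0.0, -169.9]
contact_force: [-1.5, 0.3, -0.4]
gripper_width: 0.0345
gripper_force: 0.0
```

Call:
send_rows([
  {"slide": [0, 0, 0], "turn": 0, "gripper": 0.7},
  {"slide": [0, 0, 0], "turn": 0, "gripper": 0.7},
  {"slide": [0, 0, 0], "turn": 0, "gripper": 0.7},
  {"slide": [0, 0, -0.05], "turn": 0, "gripper": 0.7},
  {"slide": [0, 0, -0.15], "turn": 0, "gripper": 0.7},
])

```text
time_s: 33.88
tcp_pos: [0.4208, 0.0787, 0.0479]
eef_rot: [-179.9, -0.2, -169.9]
contact_force: [0.4, -0.2, -0.4]
gripper_width: 0.0606
gripper_force: 0.0
```

Call:
send_rows([
  {"slide": [0, 0, -0.2], "turn": 0, "gripper": 0.7},
  {"slide": [0, 0, -0.4], "turn": 0, "gripper": 0.7},
  {"slide": [0, 0, -0.6], "turn": 0, "gripper": 0.7},
  {"slide": [0, 0, -0.8], "turn": 0, "gripper": 0.7},
  {"slide": [0, 0, -1], "turn": 0, "gripper": 0.7},
])

```text
time_s: 34.3
tcp_pos: [0.4214, 0.0791, 0.2008]
eef_rot: [180.0, 0.0, -169.9]
contact_force: [0.5, -0.8, 0.1]
gripper_width: 0.0611
gripper_force: 0.0
```

```bash
python3 go.py .42 .082 .04 -169.7; python3 - <<'E'
from plant import optics,get_state; import numpy as np, pickle
from fit import *
O={"scene":None}
for c in ("scene","side","wrist"):
  r=optics.capture(c); O[c]=r
  for n in ("mallet","saddle"): print(c,n,[(np.round(d["location"],3).tolist(),round(d["p"],2)) for d in optics.look_for(c,n)][:3])
a=pickle.load(open("w1.pkl","rb")); 
print(O["scene"]["img"][208:238,277:280].mean((1,2)).round(0).astype(int).tolist())
d=np.abs(pickle.load(open("w4.pkl","rb"))["scene"]["img"][140:200,245:300].astype(float)-O["scene"]["img"][140:200,245:300]).mean(); print("saddle region diff vs seated",d)
E
```

```text
34.3 [0.4214 0.0791 0.2008] [ 180.     0.  -169.9] j [  37.   -2.  -31.    0.  -61. -117.] F [ 0.5 -0.8  0.1] g 0.0611
units [0.006 0.021 1.072] turn -0.002
scene mallet [([0.522, 0.095, 0.046], 0.95), ([0.292, 0.26, 0.064], 0.54), ([0.375, -0.078, 0.019], 0.19)]
scene saddle [([0.626, -0.254, 0.057], 0.96), ([0.613, -0.074, 0.215], 0.81), ([0.62, 0.512, 0.066], 0.68)]
side mallet [([0.472, 0.075, 0.046], 0.96)]
side saddle [([0.584, -0.106, 0.218], 0.93), ([0.606, -0.283, 0.066], 0.61)]
wrist mallet [([0.46, 0.084, 0.047], 0.68), ([0.374, -0.087, 0.021], 0.38)]
wrist saddle [([0.571, -0.27, 0.009], 0.53), ([0.375, -0.086, 0.02], 0.5)]
[78, 83, 104, 134, 154, 160, 162, 165, 168, 169, 171, 184, 212, 237, 246, 248, 245, 235, 208, 176, 152, 133, 117, 111, 129, 152, 160, 163, 165, 166]
saddle region diff vs seated 0.9048484848484849
```

```bash
python3 -c "
from plant import order
print(order.close_job())"
```

```text
the job is handed in; nothing more can be done
None
```

The job is handed in at about 34 s, with no verdict returned: by my camera checks the saddle sits level astride the beam, the peg was driven onto its stop by the mallet blows, and the mallet appears to stand on its head on the open bench. I did not re-check the bystanders at the end.

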